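Put the icing smoothers away and lock the rack

ROBOT

A 6-joint arm with a two-finger parallel gripper is mounted at the origin on a cart in front of the work surface, level with it; the furniture and walls round the work are solid. World frame = base frame: x ahead of the robot, y to its left, z up, the work surface at z = 0. Lengths are in mm, angles in degrees, forces in N, time in s.
With the tool pointing down it reaches from about 350 to 850 mm from the base axis. Payload 8.1 kg.
Tool frame: the origin (TCP) lies between the finger pads; the fingertips stand 14 mm ahead of it and the grasp point (between the pads) lies 5 mm behind it; z points along the fingers, x is the direction in which the jaws open and shut, and the axes are right-handed (so a half turn about z gives the same grasp; the last joint's range is limited). The gripper opens to 85 mm and grips with 20 to 120 N. Pads are 22 mm wide; open, the fingers measure 114 mm over their backs; the gripper's body (76 mm by 85 mm) begins 54 mm behind the grasp point. The pads swing forward as they close: fully open they stand 13 mm farther back than shut.
Start: joints at [70.451, 7.471, 85.268, -0, 87.261, -4.893], TCP at [151.789, 580.487, 245.292] pointing down, gripper open.
Joint ranges: [-169.43, 169.43], [-51.17, 129.36], [1.28, 143.12], [-76.62, 256.62], [0, 156.53], [-152.29, 152.29]. Speed limits (degrees/s): [136.94, 136.94, 159.86, 180, 180, 180].

INTERFACE

Orientations are given as [roll, pitch, yaw] about the fixed x, y, z axes, in that order (R = Rz(yaw) Ry(pitch) Rx(roll)).
In Python, from bench import r, vision, job gives the robot as it stands.
- The arm moves only by the tool send_rows, never from a script. Its arguments are lists of equal length, an entry for each row: "dp": the shift along the world's x, y, z in mm, a list of three; "rot": the turn, a rotation vector about the world's x, y, z in rad, a list of three. In form: {"dp": [[tx, ty, tz], ...], "rot": [[wx, wy, wz], ...]}. A call has 1 to 5 rows; each row is the pose to reach, as a shift and turn from the pose commanded when the call began; what a row does not reach only later rows make up. A row lasts 1/8 s, in which the tool goes at most 62.5 mm and 10.7 degrees, less where a joint would pass 70% of its speed; a pose out of reach is approached as far as the arm can. A call with a gripper value outside its range is refused whole. "jaw" is the finger opening in mm, from 0 to 85.4, set as the call begins (left out, the last holds). The fingers move at their own pace and stop on an object; "force" is the grip in N (left out, the last holds). Time passes only in rows, so rows that repeat a pose let the fingers close. It gives the time, the measured TCP pose, the force and the opening at its end, in the units of the state.
- r.sense(): the state, without advancing time (a new reading comes with each control period).
- vision.snapshot(name): name is "scene" or "top" or "wrist"; returns a dict with "pixels" (384x512x3 uint8, red, green, blue), "depth" (384x512 float32, mm along the optical axis (not along the pixel's ray), 0 where there is no reading), "intrinsics" (3x3 intrinsics, pixels), "k1" (the pictures are not rectified: a ray, as slopes to the right and down, at radius r is drawn at 1 + k1 r^2 times it, then the intrinsics apply), "world_from_camera" (4x4, takes a point from camera to world coordinates); the wrist camera has in their place "T_tool_cam" (4x4, takes a point from camera to tool coordinates, whose origin is the TCP and whose axes are the tool frame's). Camera axes: x right, y down, z forward; pixel columns grow to the right and rows downward; lengths in mm; the calibration is good to about 2 mm. A picture is of the moment at which its call begins: read the wrist's pose just before it.
- job.hand_in(): hands the job in, once; it reports no verdict.
The state is a dict: "time": time; "joint_pos": joint angles; "qd": joint speeds; "joint_efforts": joint torques, N m; "tool_pos": TCP position; "tcp_rot": TCP orientation; "ft_force": force on the tool from outside, world axes, zero at the start; "wrist_torque": the same for the moment, N m; "finger_gap": finger opening in mm.
Only numpy, scipy, OpenCV 4.12 (cv2) and the standard library are available. Lean on these libraries where they do the work, as an engineer would, in place of code of your own. Each camera call takes 0.05 s, during which the arm holds its last target.

TASK

Lift the wooden rack's gate over its ridge and slide it open, then stow every icing smoother, those clipped in the drying dock and the one on the bench, each upright and fully home against the back of a rack channel. Take a clipped smoother off only with its orange button held in, never wrenching it against its catch; when all are in, close the gate fully so that it drops down behind its ridge, and do not disturb the scissors, the marker at the front or the empty gift box behind.

Things in the scene. Friction and masses are not known exactly. Their poses are not given: they have to be found in the camera images.
- dock: green drying dock, fixed, 106 (x) x 256 (y) mm, origin mid underside, z up, x to its rear. Base 6 mm thick; three places for smoothers at y = -80, 0, 80 mm, each framed by ridges 4 mm high with 1 mm play. A clipped smoother has its axes parallel to the dock's, underside 6 mm above the bench, button to +y
- catches: the dock's three steel catches, fixed to it (same origin, axes). Beside each place, from 17.5 mm to 39 mm to +y of its middle, a bracket with a lip 19 to 24 mm above the bench, 22 mm wide in x, hooks over the smoother's lug by 3.5 mm. With the button held in the smoother lifts straight up freely; 20 mm up it is clear of catch and ridges
- rack: wooden storage rack, fixed, 100 (x) x 312 (y) mm, origin mid underside, z up, x to its rear. Four level channels along x at y = -108, -36, 36, 108 mm, open at the front (x = -50 mm); floor 16 mm above the bench, 60 mm wide between dividers with round noses (from x = -44 mm). Back stop at x = 45 mm. At the start the channels are empty
- rack_home (a point): where the grip point of a smoother fully home in the channel at y = 36 mm is: x = 5, y = 36, z = 66 mm in the rack's frame. From x = -28 mm back, lips overhang the channel by 6 mm a side, 11 to 16 mm above its floor (48 mm gap for the handle): a plate goes in only from the front, level, slid along +x, either end first
- gate_knob (a point): middle of the gate's black knob, 24 (x) x 18 (y) x 34 mm tall, on a thin neck; axes as the rack's. Gate closed and down: at x = -60, y = 204, z = 60 mm in the rack's frame. The knob is one piece with the gate: a steel bar along the rack's front, its top 14 mm above the bench when down, over a metal sill 5 mm high that reaches forward to x = -84 mm
- gate (a joint): slide of the gate along the rack's -y, m: 0 closed, 0.036 open (end stops). Four teeth 6 mm wide, to 34 mm above the bench, stand before the channels' middles when closed, before the dividers when open (66 mm gaps). A red ridge (x -82 to -68, y 179 to 193 mm, 13 mm high) blocks it between both ends unless lifted; 3 mm play; friction 1 N
- gate_lift (a joint): lift of the gate, m: 0 down, 0.016 fully up. It must be lifted at least 7 mm (12 mm is ample, about 5 N) while it passes the ridge; let go, it falls back down by weight and spring
- scissors: red-handled scissors lying on the bench, a bystander; origin at its middle
- gift_box: empty kraft gift box without lid, 234 x 144 x 62 mm, standing by itself on the bench behind the work, right of the stacked boxes; a bystander
- marker: marker pen lying near the front of the bench, a bystander; origin at its middle
- smoother_a_grip (a point): icing smoother: steel plate 80 (x) x 56 (y) x 5 mm (28 mm notch in its +y edge), blue upright handle 36 (x) x 30 (y) mm on its middle, 70 mm tall over all; 0.26 kg, low centre of mass. Point: on the handle's axis, 50 mm above the underside, level with the orange button's middle; z up, x along the plate. Starts clipped in the dock, or is absent
- smoother_a_button (a joint): the same smoother's release button, m: 0 out, 0.0065 in. It is orange, 16 mm wide, 22 mm tall, 6 mm proud of the handle's +y side (36 mm over button and handle); flush takes 6 N, so a grip across y at its height holds it in. An orange lug on that side, 7 to 11 mm above the underside, goes in and out with it (6 mm)
- smoother_b_grip (a point): icing smoother: steel plate 80 (x) x 56 (y) x 5 mm (28 mm notch in its +y edge), blue upright handle 36 (x) x 30 (y) mm on its middle, 70 mm tall over all; 0.26 kg, low centre of mass. Point: on the handle's axis, 50 mm above the underside, level with the orange button's middle; z up, x along the plate. Starts clipped in the dock, or is absent
- smoother_b_button (a joint): the same smoother's release button, m: 0 out, 0.0065 in. It is orange, 16 mm wide, 22 mm tall, 6 mm proud of the handle's +y side (36 mm over button and handle); flush takes 6 N, so a grip across y at its height holds it in. An orange lug on that side, 7 to 11 mm above the underside, goes in and out with it (6 mm)
- smoother_c_grip (a point): icing smoother: steel plate 80 (x) x 56 (y) x 5 mm (28 mm notch in its +y edge), blue upright handle 36 (x) x 30 (y) mm on its middle, 70 mm tall over all; 0.26 kg, low centre of mass. Point: on the handle's axis, 50 mm above the underside, level with the orange button's middle; z up, x along the plate. Starts clipped in the dock, or is absent
- smoother_c_button (a joint): the same smoother's release button, m: 0 out, 0.0065 in. It is orange, 16 mm wide, 22 mm tall, 6 mm proud of the handle's +y side (36 mm over button and handle); flush takes 6 N, so a grip across y at its height holds it in. An orange lug on that side, 7 to 11 mm above the underside, goes in and out with it (6 mm)
- smoother_d_grip (a point): icing smoother: steel plate 80 (x) x 56 (y) x 5 mm (28 mm notch in its +y edge), blue upright handle 36 (x) x 30 (y) mm on its middle, 70 mm tall over all; 0.26 kg, low centre of mass. Point: on the handle's axis, 50 mm above the underside, level with the orange button's middle; z up, x along the plate. Starts loose on the bench in front of the dock
- smoother_d_button (a joint): the same smoother's release button, m: 0 out, 0.0065 in. It is orange, 16 mm wide, 22 mm tall, 6 mm proud of the handle's +y side (36 mm over button and handle); flush takes 6 N, so a grip across y at its height holds it in. An orange lug on that side, 7 to 11 mm above the underside, goes in and out with it (6 mm)
There are look-alikes about, which are no part of the job. What is shaped like the part that bears smoother_c_grip but white is not meant. Leave any red look-alike of the part that bears smoother_b_grip alone.

How it is judged (in metres and radians):
On the way, in this order (a step that is already met when the one before it is completed fails the run):
1. the gate is slid open and has dropped behind its ridge (value of joint gate above 0.03 m and value of joint gate_lift below 0.003 m), for 0.2 s.
2. every smoother is fully home in a channel (x of smoother_a_grip in the frame of rack between -0.003 and 0.012 m and z of smoother_a_grip in the frame of rack between 0.062 and 0.071 m and y of smoother_a_grip in the frame of rack between -0.116 and 0.116 m and angle between each of smoother_a_grip, smoother_b_grip, smoother_c_grip, smoother_d_grip's own z axis and vertical below 0.08 rad and angle between the x axis of each of smoother_a_grip, smoother_b_grip, smoother_c_grip, smoother_d_grip and the x axis of rack, either way round below 0.15 rad and x of smoother_b_grip in the frame of rack between -0.003 and 0.012 m and z of smoother_b_grip in the frame of rack between 0.062 and 0.071 m and y of smoother_b_grip in the frame of rack between -0.116 and 0.116 m and x of smoother_c_grip in the frame of rack between -0.003 and 0.012 m and z of smoother_c_grip in the frame of rack between 0.062 and 0.071 m and y of smoother_c_grip in the frame of rack between -0.116 and 0.116 m and x of smoother_d_grip in the frame of rack between -0.003 and 0.012 m and z of smoother_d_grip in the frame of rack between 0.062 and 0.071 m and y of smoother_d_grip in the frame of rack between -0.116 and 0.116 m), for 0.2 s.
At the end, for the whole second after the job is handed in: Every smoother present stands upright (within 0.08 rad) in a rack channel, within 8 mm of the back stop, plate on the channel floor and parallel to the channel; the gate is closed (within 6 mm) and down (within 3 mm) (all of step 2 and value of joint gate below 0.006 m and value of joint gate_lift below 0.003 m); the robot touches nothing.
It fails at once if a smoother is wrenched against its catch (more than 20 N) (contact force between any of smoother_a, smoother_b, smoother_c, smoother_d and catches above 20 N).
It fails at once if the scissors, marker or empty gift box is moved more than 5 cm (distance of any of scissors, marker, gift_box from where it was at the start of the episode above 0.05 m).
Of smoother_a, smoother_b, smoother_c only 2 to 3 are there at a start; the rules pass over those that are not, and their reading is None.
At some moment in a run one of smoother_d may be knocked a few centimetres aside while the robot is not near it.
Once in a run the grip may slacken for a moment while it holds something.
It also fails if it takes over 210 s, if anything falls off the work surface, if the arm or the gripper's body presses on something with over 40 N, if the wrist force passes 120 N, or if a joint passes its speed limit or range.

## Working session

There is one attempt and no reset: what is moved stays moved. The work goes in short steps, Python scripts to look and compute and a tool call to move; the robot and the scene stay as the last step left them, time stands still between calls to the robot, and variables do not carry over. Pictures are saved under pics/ and viewed, and the job is handed in when it is done.

Besides the shell and the picture viewer there is one more tool, called after "Request:" by a JSON object that holds its "name" and its "arguments", one argument or row to a line. send_rows: Moves the arm, as the interface text tells. Its arguments: {"type":"object","properties":{"dp":{"type":"array"},"rot":{"type":"array"},"jaw":{"type":"number"},"force":{"type":"number"}},"required":["dp","rot"]}

```bash
ls; mkdir -p pics
cat > h.py <<'E'
import numpy as np, cv2
from bench import r, vision, job
def snap(n,fn):
    s=r.sense(); d=vision.snapshot(n)
    np.savez(fn+'.npz',**{k:v for k,v in d.items()},tool_pos=s['tool_pos'],tcp_rot=s['tcp_rot'])
    cv2.imwrite('pics/'+fn+'.png',cv2.cvtColor(d['pixels'],cv2.COLOR_RGB2BGR))
    return d
def crop(fn,u0,v0,u1,v1,out):
    im=cv2.imread('pics/'+fn+'.png')[v0:v1,u0:u1]
    s=min(800/im.shape[1],600/im.shape[0])
    cv2.imwrite('pics/'+out+'.png',cv2.resize(im,None,fx=s,fy=s,interpolation=cv2.INTER_CUBIC)); print('scale',s)
def cam(fn):
    d=np.load(fn+'.npz')
    if 'world_from_camera' in d: T=d['world_from_camera']
    else:
        from scipy.spatial.transform import Rotation as R
        Tt=np.eye(4);Tt[:3,:3]=R.from_euler('xyz',d['tcp_rot'],degrees=True).as_matrix();Tt[:3,3]=d['tool_pos']
        T=Tt@d['T_tool_cam']
    return d,T
def ray(d,u,v):
    K=d['intrinsics'];k1=float(d['k1'])
    x=(u-K[0,2])/K[0,0];y=(v-K[1,2])/K[1,1]
    xu,yu=x,y
    for _ in range(20):
        f=1+k1*(xu*xu+yu*yu); xu,yu=x/f,y/f
    return np.array([xu,yu,1.0])
def pz(fn,u,v,z):
    d,T=cam(fn); a=T[:3,:3]@ray(d,u,v); o=T[:3,3]
    return o+a*(z-o[2])/a[2]
def pd(fn,u,v):
    d,T=cam(fn); return T[:3,:3]@(ray(d,u,v)*d['depth'][int(round(v)),int(round(u))])+T[:3,3]
def proj(fn,P):
    d,T=cam(fn); p=np.linalg.inv(T)@np.append(P,1); x,y=p[0]/p[2],p[1]/p[2]; f=1+float(d['k1'])*(x*x+y*y)
    K=d['intrinsics']; return K[0,0]*x*f+K[0,2],K[1,1]*y*f+K[1,2]
def cloud(fn):
    d,T=cam(fn); h,w=d['depth'].shape
    K=d['intrinsics'];k1=float(d['k1']);u,v=np.meshgrid(np.arange(w),np.arange(h))
    x=(u-K[0,2])/K[0,0];y=(v-K[1,2])/K[1,1];xu,yu=x.copy(),y.copy()
    for _ in range(20):
        f=1+k1*(xu*xu+yu*yu); xu,yu=x/f,y/f
    z=d['depth']; P=np.stack([xu*z,yu*z,z],-1)@T[:3,:3].T+T[:3,3]; P[z==0]=np.nan
    return P,d['pixels']
E
python3 - <<'E'
from h import *
s=r.sense();print(s)
for n in('scene','top','wrist'):
    d=snap(n,n+'0');print(n,d['intrinsics'],d['k1'],d.get('world_from_camera'),d.get('T_tool_cam'))
E
```

```text
pics
{'time': 0.0, 'joint_pos': array([ 7.04492990e+01,  7.51641864e+00,  8.53312479e+01, -4.09757745e-04,
        8.72622756e+01, -4.89248047e+00]), 'qd': array([-0.0232779 ,  0.06991813, -0.12606483,  0.07199653,  0.09210484,
        0.01649192]), 'joint_efforts': array([-1.76398396e-03, -5.69416487e+01, -5.00536072e+01, -5.30855941e-04,
        1.52013742e-02,  2.10420737e-06]), 'tool_pos': array([151.62362368, 579.96313656, 244.21189206]), 'tcp_rot': array([-1.79991031e+02,  1.09576485e-01,  7.53418080e+01]), 'ft_force': array([ 0.08569175, -0.04862677,  0.16003492]), 'wrist_torque': array([-0.05076901, -0.03472519, -0.00847677]), 'finger_gap': 85.27529339022404}
scene [[351.7285998    0.         254.60341648]
 [  0.         351.7285998  195.22363891]
 [  0.           0.           1.        ]] -0.07089584501280402 [[ 5.73853217e-01 -4.28968324e-01  6.97623582e-01 -2.62964954e+02]
 [-8.18862678e-01 -2.87539726e-01  4.96774417e-01 -5.41515353e+02]
 [-1.25059955e-02 -8.56333511e-01 -5.16271748e-01  6.54705294e+02]
 [ 0.00000000e+00  0.00000000e+00  0.00000000e+00  1.00000000e+00]] N
[... 157 characters left out ...]
[ 2.40201568e-02 -9.87897084e-01  1.53239628e-01  3.35781090e+02]
 [-9.99708472e-01 -2.33605463e-02  6.10376508e-03  3.48513127e+00]
 [-2.45013030e-03 -1.53341567e-01 -9.88170208e-01  1.33831815e+03]
 [ 0.00000000e+00  0.00000000e+00  0.00000000e+00  1.00000000e+00]] None
wrist [[301.49760041   0.         250.12275108]
 [  0.         301.49760041 186.97460125]
 [  0.           0.           1.        ]] 0.018207890037155724 None [[ 9.99999899e-01  2.59747386e-04 -3.65911265e-04 -1.74395627e-01]
 [-1.45682001e-04  9.59190536e-01  2.82760490e-01 -7.18928980e+01]
 [ 4.24424921e-04 -2.82760409e-01  9.59190477e-01 -1.28716053e+02]
 [ 0.00000000e+00  0.00000000e+00  0.00000000e+00  1.00000000e+00]]
```

View pics/scene0.png

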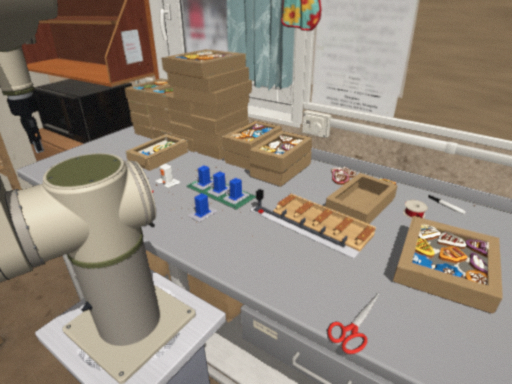

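View pics/top0.png

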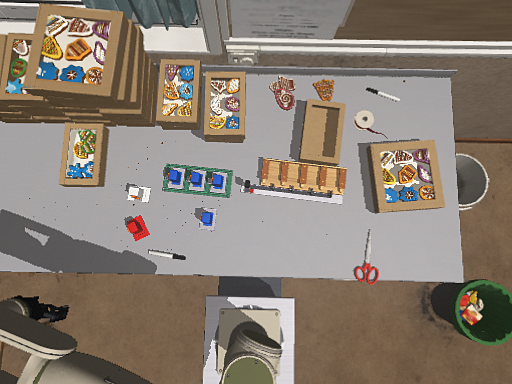

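View pics/wrist0.png

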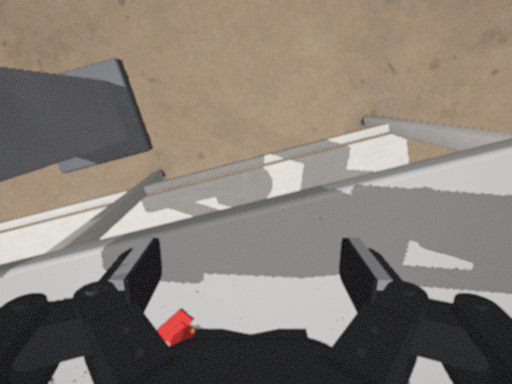

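The scene shows three blue smoothers in the dock, one loose in front of it (top px 207,218), the rack at ~(300,175) with its knob at ~(246,186), and white and red look-alikes further left. I'll measure it in enlarged crops.

Run:
```python
from h import *
crop('top0',150,150,360,240,'t0c')
crop('top0',155,155,255,230,'t0d')
P,c=cloud('top0')
b=(c[...,2].astype(int)>c[...,0]+60)&(c[...,2].astype(int)>c[...,1]+40)
n,l,st,ce=cv2.connectedComponentsWithStats(b.astype(np.uint8))
for i in range(1,n):
    if st[i,4]>30:
        q=P[l==i]; q=q[~np.isnan(q[:,2])]; t=q[q[:,2]>np.percentile(q[:,2],60)-8]
        print(ce[i],st[i],np.nanmean(t,0),np.nanmax(q[:,2]))
for u,v in [(246,186),(300,195),(240,240)]: print(pd('top0',u,v))
```

```text
scale 3.8095238095238093
scale 8.0
[19.17045455  3.96590909] [ 0  3 39  3 88] [1086.5859603   768.9416563   272.00456792] 277.86313476982536
[74.5    5.625] [62  5 23  3 32] [1087.2962655   592.06974135  272.11692989] 277.0749598697321
[59.74117647 24.62352941] [50 16 21 20 85] [930.3245953  553.2279045  409.79988702] 415.2484667497172
[69.70229008 37.00381679] [ 55  21  38  33 262] [914.91170131 539.60888012 376.65235648] 410.0917711811304
[16.23460411 27.26979472] [  0  22  35  12 341] [1083.57840768  858.83612436  147.42949092] 155.21096248160893
[172.96043445  38.83708301] [ 141   26   66   26 1289] [1057.67363414  299.26555112  146.67738225] 154.0185740469044
[94.80263158 41.49342105] [ 83  35  24  16 152] [909.47072221 471.28936353 366.39652657] 373.44768377206685
[372.58669575  41.39367503] [229  38 283   7 917] [1003.30765595 -380.68645795  243.39197122] 250.86764576502014
[97.61764706 50.97058824] [96 45  4 13 34] [858.21691492 442.33770228 405.84949845] 410.2475199287985
[241.83333333  47.        ] [226  46  33   3  96] [996.59159338  48.87328292 208.1011622 ] 213.330019719
[... 2294 characters left out ...]
75.02135215027806
[297.70317003 195.76945245] [254 189  88  15 347] [ 519.18341565 -169.29872299    4.82378493] 11.672763053365088
[206.84732824 218.49618321] [200 212  13  14 131] [425.16344746 164.45158155  69.90325252] 80.15413810617997
[161.41463415 254.26829268] [149 251  23   7  41] [291.3932647  325.74864967  15.60489475] 23.35738478282201
[278.71495767 322.46754468] [ 228  297   66   87 1063] [  63.20317587 -102.89253472    0.58014461] 8.004270056856967
[211.42391304 353.68478261] [204 340  12  30  92] [-47.39398808 132.1514315    1.11695453] 8.287026980896371
[541.23354772  24.83370529  70.3584895 ]
[ 522.11172815 -177.81542003    6.5709078 ]
[349.43867856  42.91895655   4.27148336]
```

View pics/t0c.png

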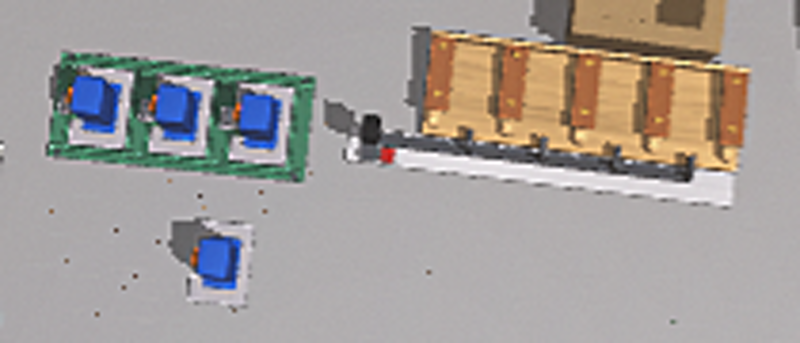

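View pics/t0d.png

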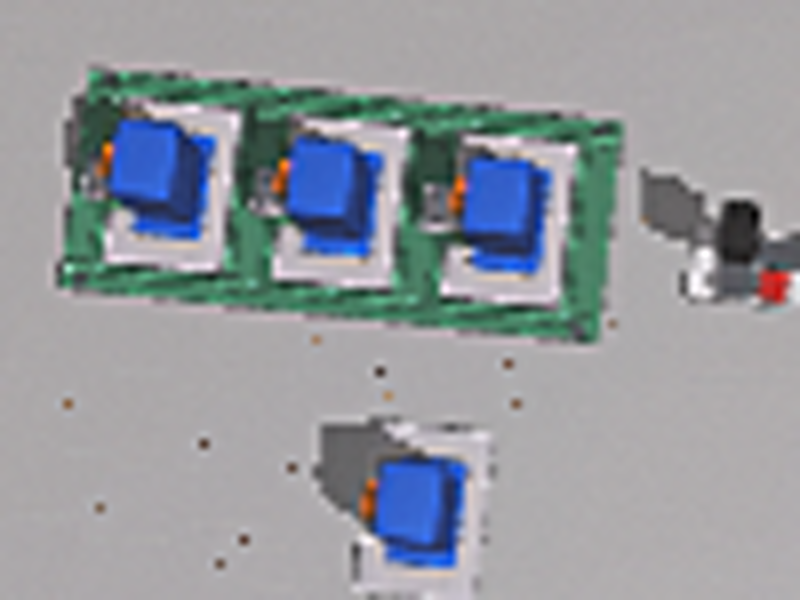

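Request:
{"name": "send_rows", "arguments": {
  "dp": [
    [30,-50,5],
    [60,-100,10],
    [95,-150,15],
    [130,-200,15],
    [160,-250,15]
  ],
  "rot": [
    [0,0,0.03],
    [0,0,0.06],
    [0,0,0.1],
    [0,0,0.14],
    [0,0,0.17]
  ]
}}

```text
time: 0.78
tool_pos: [312.6, 328.7, 260.2]
tcp_rot: [180.0, -0.0, 85.2]
ft_force: [1.2, 0.5, -0.3]
finger_gap: 85.2
```

Request:
{"name": "send_rows", "arguments": {
  "dp": [
    [35,-50,0],
    [70,-100,0],
    [105,-150,0],
    [140,-200,0],
    [170,-250,0]
  ],
  "rot": [
    [0,0,0],
    [0,0,0],
    [0,0,0],
    [0,0,0],
    [0,0,0]
  ]
}}

```text
time: 1.4
tool_pos: [482.6, 78.6, 260.2]
tcp_rot: [180.0, -0.0, 85.1]
ft_force: [1.7, 0.8, 0.3]
finger_gap: 85.4
```

Request:
{"name": "send_rows", "arguments": {
  "dp": [
    [15,-30,0],
    [28,-60,0],
    [28,-60,0],
    [28,-60,0]
  ],
  "rot": [
    [0,0,0],
    [0,0,0],
    [0,0,0],
    [0,0,0]
  ]
}}

```text
time: 1.9
tool_pos: [509.5, 20.8, 260.0]
tcp_rot: [-180.0, -0.0, 85.1]
ft_force: [0.4, -0.7, -0.2]
finger_gap: 85.5
```

Run:
```python
from h import *
snap('wrist','w1'); s=r.sense(); print(s['time'],s['tool_pos'],s['tcp_rot'],s['joint_pos'])
im=cv2.imread('pics/w1.png'); cv2.imwrite('pics/w1b.png',cv2.resize(im,None,fx=1.56,fy=1.56,interpolation=cv2.INTER_CUBIC))
```

```text
1.95 [509.42889793  21.18107462 260.11427981] [-1.79970508e+02 -1.88745408e-02  8.51112724e+01] [-3.39593993e+00 -6.92079700e+00  9.81644337e+01  1.96408472e-02
  8.87853537e+01 -8.85076385e+01]
```

View pics/w1b.png

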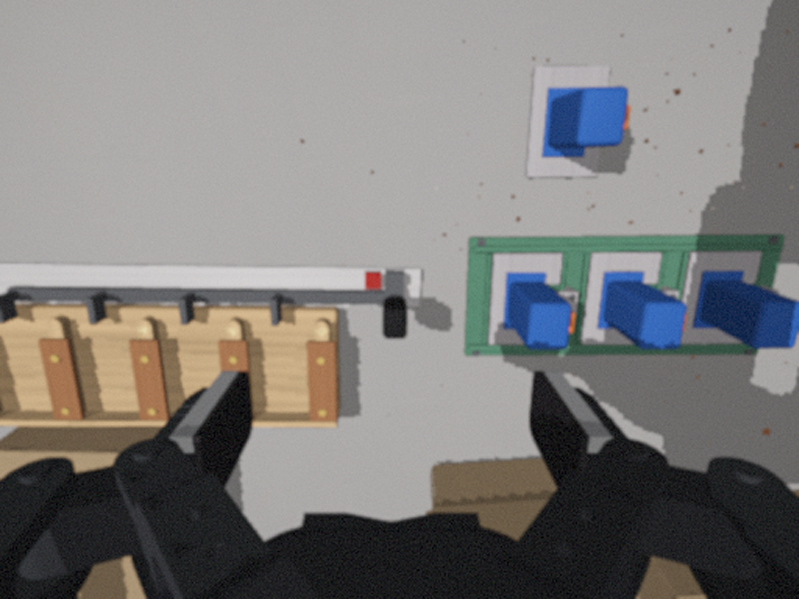

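The wrist picture shows the whole dock, loose smoother d (575,118), red ridge (373,280), and knob (395,317). Next are closer crops for precise corners.

Run:
```python
from h import *
crop('w1',195,160,295,235,'w1k')
crop('w1',290,30,512,240,'w1d')
```

```text
scale 8.0
scale 2.857142857142857
```

View pics/w1k.png

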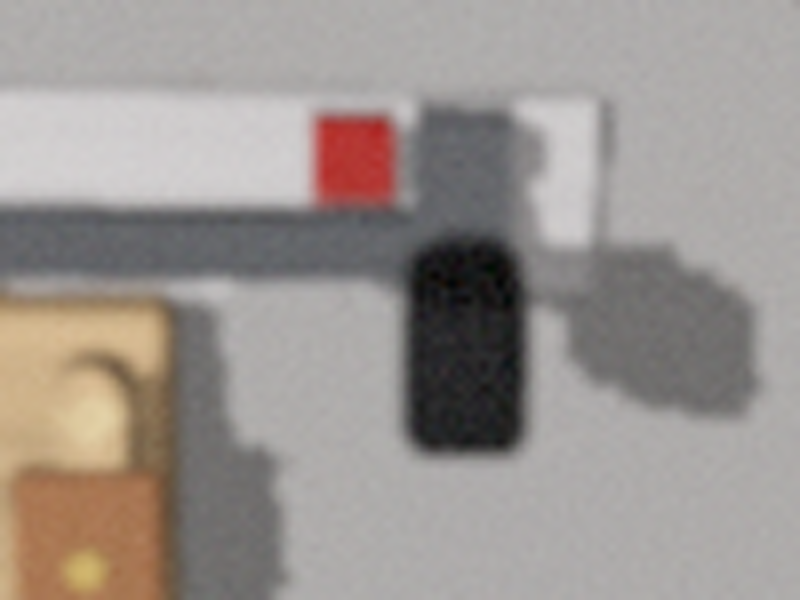

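View pics/w1d.png

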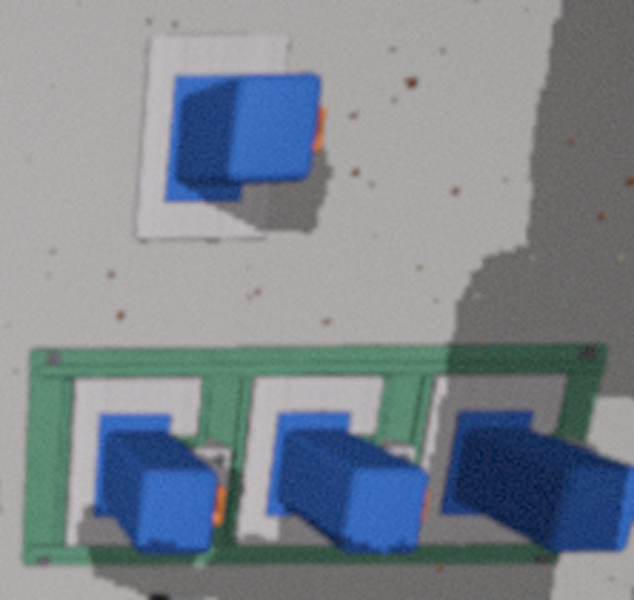

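Run:
```python
from h import *
crop('w1',0,155,225,280,'w1l')
P,c=cloud('w1')
for u,v in [(253,205),(253,210),(240,175),(200,240),(160,180),(60,240),(20,185)]: print(u,v,P[v,u].round(1))
```

```text
scale 3.5555555555555554
253 205 [549.6  20.3  78. ]
253 210 [556.   19.8  76.5]
240 175 [530.9   5.7  12.5]
200 240 [608.1 -53.2  32.5]
160 180 [ 530.7 -100.5    4.4]
60 240 [ 599.6 -245.    15.2]
20 185 [ 519.5 -275.4   14.8]
```

View pics/w1l.png

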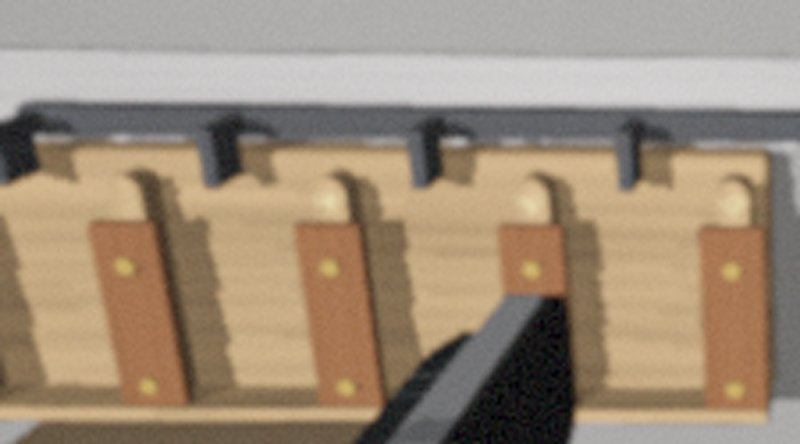

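```bash
cat > fit.py <<'E'
from h import *
from scipy.optimize import least_squares
def fit(fn,pts,x0):
    # pts: (u,v,X,Y,Z, wu,wv)
    def f(p):
        c,s=np.cos(p[2]),np.sin(p[2]); o=[]
        for u,v,X,Y,Z in pts:
            P=[p[0]+c*X-s*Y,p[1]+s*X+c*Y,Z]; a=proj(fn,P); o+=[a[0]-u,a[1]-v]
        return np.array(o)
    r_=least_squares(f,x0,loss='soft_l1'); print(r_.x[:2].round(1),np.degrees(r_.x[2]).round(2)); print(f(r_.x).reshape(-1,2).round(1).tolist())
    return r_.x
E
python3 - <<'E'
from fit import *
L=lambda a,b:(a/3.5556-.36,b/3.5556+155-.36)
K=lambda a,b:(a/8+195-.44,b/8+160-.44)
D=lambda a,b:(a/2.857+290-.33,b/2.857+30-.33)
pts=[(*L(*p),-28,y,32) for p,y in [((702,228),132),((767,228),156),((500,226),60),((565,226),84),((298,224),-12),((360,223),12),((90,222),-84),((152,222),-60)]]
pts+=[(*K(354,161),-75,186,13)]
x=fit('w1',pts,[581,-184,-.09])
np.save('rack.npy',x)
pts=[(*D(*p),-40,y,11) for p,y in [((75,378),-108),((202,378),-52),((255,377),-28),((383,376),28),((440,376),52),((567,374),108)]]+[(*D(65,545),40,-108,11),(*D(237,543),40,-28,11)]
x=fit('w1',pts,[565,210,-.09])
np.save('dock.npy',x)
c,s=np.cos(x[2]),np.sin(x[2])
for y in(-80,0,80): print(y,x[0]-s*y,x[1]+c*y)
# d: plate z=5
pts=[(*D(*p),X,Y,5) for p,X,Y in [((150,36),-40,-28),((288,36),-40,28),((137,238),40,-28),((268,238),40,28)]]
x=fit('w1',pts,[425,164,0]); np.save('d.npy',x)
E
```

```text
[ 593.3 -187.8] -5.6
[[-0.5, -0.1], [0.1, 0.1], [-0.6, -0.1], [0.2, 0.1], [-1.1, -0.1], [0.6, 0.4], [-0.7, -0.0], [1.3, 0.1], [0.8, -0.1]]
[571.2 208.1] -4.55
[[0.1, 0.1], [-0.2, -0.2], [0.3, -0.0], [0.1, -0.0], [-0.6, -0.2], [0.2, 0.1], [0.3, -0.1], [-0.2, 0.4]]
-80 564.8367316525765 128.3991543492761
0 571.184778079569 208.14689605122493
80 577.5328245065615 287.89463775317375
[427.7 163.3] -4.05
[[0.1, 0.2], [0.6, -0.9], [-0.2, 0.8], [-0.4, -0.1]]
```

Request:
{"name": "send_rows", "arguments": {
  "dp": [
    [22,0.5,-50],
    [44,0.5,-100],
    [44,0.5,-130],
    [44,0.5,-130]
  ],
  "rot": [
    [0,0,-0.012],
    [0,0,-0.012],
    [0,0,-0.012],
    [0,0,-0.012]
  ],
  "jaw": 50,
  "force": 40
}}

```text
time: 2.45
tool_pos: [551.2, 22.2, 127.2]
tcp_rot: [-179.6, 0.0, 84.5]
ft_force: [-0.9, 0.2, -0.3]
finger_gap: 49.9
```

Run:
```python
from h import *
snap('wrist','w2'); print(r.sense()['tool_pos'],r.sense()['finger_gap'],proj('w2',[553.5,21.1,77]))
```

```text
[552.75793909  21.9720324  129.72570812] 49.96954967756463 (np.float64(249.09266567430782), np.float64(219.95100032130438))
```

View pics/w2.png

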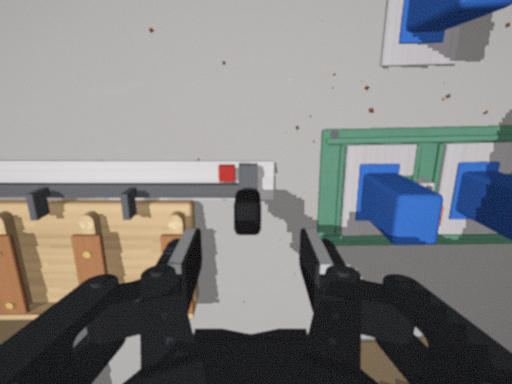

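Request:
{"name": "send_rows", "arguments": {
  "dp": [
    [0.5,-1,-38],
    [0.5,-1,-75],
    [0.5,-1,-75]
  ],
  "rot": [
    [0,0,0],
    [0,0,0],
    [0,0,0]
  ]
}}

```text
time: 2.88
tool_pos: [552.9, 20.5, 54.7]
tcp_rot: [-179.8, 0.0, 84.4]
ft_force: [0.0, 0.1, 0.3]
finger_gap: 49.8
```

Request:
{"name": "send_rows", "arguments": {
  "dp": [
    [0,0,0],
    [0,0,0],
    [0,0,0],
    [0,0,0]
  ],
  "rot": [
    [0,0,0],
    [0,0,0],
    [0,0,0],
    [0,0,0]
  ],
  "jaw": 5,
  "force": 40
}}

```text
time: 3.38
tool_pos: [556.4, 19.9, 58.3]
tcp_rot: [179.7, -0.0, 84.4]
ft_force: [-2.0, 0.3, 8.8]
finger_gap: 17.2
```

Request:
{"name": "send_rows", "arguments": {
  "dp": [
    [0,0,7],
    [0,0,13],
    [0,0,14],
    [0,0,14]
  ],
  "rot": [
    [0,0,0],
    [0,0,0],
    [0,0,0],
    [0,0,0]
  ]
}}

```text
time: 3.88
tool_pos: [556.2, 19.8, 70.8]
tcp_rot: [179.7, -0.0, 84.4]
ft_force: [7.2, -0.6, -4.0]
finger_gap: 17.3
```

Run:
```python
from h import *
snap('wrist','w3'); s=r.sense(); print(s['tool_pos'],s['finger_gap'],s['ft_force'])
```

```text
[556.21026256  19.81588686  70.69040227] 17.824315867255585 [ 8.12863642 -0.55492247 -3.8504595 ]
```

View pics/w3.png

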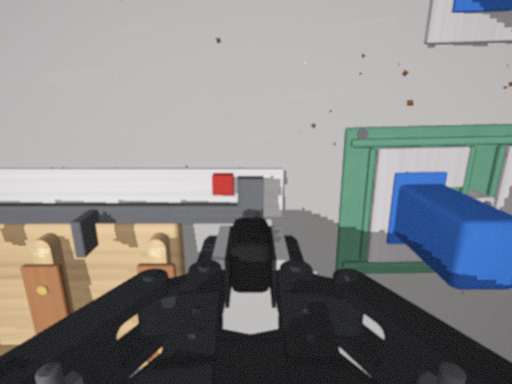

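Request:
{"name": "send_rows", "arguments": {
  "dp": [
    [-0.8,-8,1],
    [-1.6,-16,1],
    [-2.5,-25,1],
    [-3.5,-35,1],
    [-3.6,-37,1]
  ],
  "rot": [
    [0,0,0],
    [0,0,0],
    [0,0,0],
    [0,0,0],
    [0,0,0]
  ]
}}

```text
time: 4.55
tool_pos: [552.7, -16.2, 71.6]
tcp_rot: [179.7, -0.1, 84.4]
ft_force: [7.8, 11.6, -4.5]
finger_gap: 17.4
```

Request:
{"name": "send_rows", "arguments": {
  "dp": [
    [0,0,0],
    [0,0,-6],
    [0,0,-13],
    [0,0,-15],
    [0,0,-15]
  ],
  "rot": [
    [0,0,0],
    [0,0,0],
    [0,0,0],
    [0,0,0],
    [0,0,0]
  ]
}}

```text
time: 5.18
tool_pos: [552.9, -16.0, 58.3]
tcp_rot: [179.8, -0.1, 84.4]
ft_force: [-0.5, 6.2, 11.5]
finger_gap: 17.5
```

Request:
{"name": "send_rows", "arguments": {
  "dp": [
    [0,0,0],
    [0,0,0],
    [0,0,30],
    [0,0,80],
    [-30,0,130]
  ],
  "rot": [
    [0,0,0],
    [0,0,0],
    [0,0,0],
    [0,0,0],
    [0,0,0]
  ],
  "jaw": 45
}}

```text
time: 5.8
tool_pos: [520.8, -17.2, 186.4]
tcp_rot: [-180.0, 0.0, 84.4]
ft_force: [0.8, -0.2, 2.0]
finger_gap: 45.0
```

Run:
```python
from h import *
snap('wrist','w4'); s=r.sense(); print(s['time'],s['tool_pos'],s['finger_gap'],s['ft_force'])
```

```text
5.85 [520.89548711 -17.41398028 194.17378085] 44.70357062029093 [6.79638203 0.56056308 4.40385091]
```

View pics/w4.png

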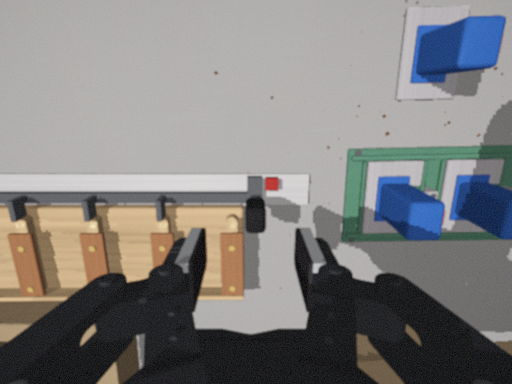

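Request:
{"name": "send_rows", "arguments": {
  "dp": [
    [-25,50,0],
    [-50,100,0],
    [-75,150,0],
    [-93,180,-20],
    [-93,180,-35]
  ],
  "rot": [
    [0,0,0.01],
    [0,0,0.02],
    [0,0,0.027],
    [0,0,0.027],
    [0,0,0.027]
  ],
  "jaw": 60
}}

```text
time: 6.48
tool_pos: [426.2, 164.5, 149.4]
tcp_rot: [-180.0, -0.0, 86.1]
ft_force: [0.5, 0.9, -0.4]
finger_gap: 60.1
```

Request:
{"name": "send_rows", "arguments": {
  "dp": [
    [0,0,0]
  ],
  "rot": [
    [0,0,0]
  ]
}}

```text
time: 6.6
tool_pos: [426.8, 162.3, 148.8]
tcp_rot: [-179.8, 0.1, 86.0]
ft_force: [-1.1, -0.5, 0.1]
finger_gap: 59.8
```

Run:
```python
from h import *
snap('wrist','w5'); s=r.sense(); print(s['time'],s['tool_pos'],s['tcp_rot'],s['finger_gap'],s['ft_force'])
d=np.load('d.npy');c,s=np.cos(d[2]),np.sin(d[2])
for X,Y,Z in [(-40,-28,5),(-40,28,5),(40,-28,5),(-18,-15,70),(-18,15,70),(18,15,70),(18,-15,70)]: print(X,Y,np.round(proj('w5',[d[0]+c*X-s*Y,d[1]+s*X+c*Y,Z]),1))
```

```text
6.65 [427.57070402 162.13761118 149.77435214] [-1.79925331e+02  5.03253691e-02  8.59100555e+01] 60.15705544857912 [0.03621487 0.32084442 0.49468641]
-40 -28 [220.7 136.5]
-40 28 [283.1 136.6]
40 -28 [222.9 219.4]
-18 -15 [231.1 178.6]
-18 15 [273.2 178.7]
18 15 [272.2 225.4]
18 -15 [231.9 225.4]
```

View pics/w5.png

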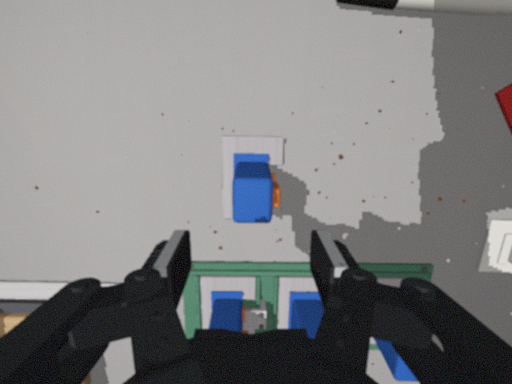

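Request:
{"name": "send_rows", "arguments": {
  "dp": [
    [0,0,-45],
    [0,0,-85],
    [0,0,-105],
    [0,0,-105]
  ],
  "rot": [
    [0,0,0],
    [0,0,0],
    [0,0,0],
    [0,0,0]
  ]
}}

```text
time: 7.15
tool_pos: [427.1, 161.7, 44.2]
tcp_rot: [-179.8, 0.1, 85.8]
ft_force: [0.4, -0.1, 0.8]
finger_gap: 60.3
```

Request:
{"name": "send_rows", "arguments": {
  "dp": [
    [0,0,0],
    [0,0,0],
    [0,0,0],
    [0,0,0],
    [0,0,0]
  ],
  "rot": [
    [0,0,0],
    [0,0,0],
    [0,0,0],
    [0,0,0],
    [0,0,0]
  ],
  "jaw": 15,
  "force": 60
}}

```text
time: 7.78
tool_pos: [429.6, 163.4, 47.4]
tcp_rot: [179.8, -0.1, 85.9]
ft_force: [-0.6, -0.5, 5.3]
finger_gap: 29.5
```

Run:
```python
import numpy as np
x=np.load('rack.npy');c,s=np.cos(x[2]),np.sin(x[2])
for y in(-108,-36,36,108):
  for X in(-125,-100,5): print(y,X,np.round([x[0]+c*X-s*y,x[1]+s*X+c*y],1))
```

```text
-108 -125 [ 458.3 -283.1]
-108 -100 [ 483.2 -285.5]
-108 5 [ 587.7 -295.8]
-36 -125 [ 465.4 -211.4]
-36 -100 [ 490.3 -213.9]
-36 5 [ 594.8 -224.1]
36 -125 [ 472.4 -139.8]
36 -100 [ 497.3 -142.2]
36 5 [ 601.8 -152.4]
108 -125 [479.4 -68.1]
108 -100 [504.3 -70.5]
108 5 [608.8 -80.8]
```

Request:
{"name": "send_rows", "arguments": {
  "dp": [
    [0,0,20],
    [0,0,50],
    [0,-20,70],
    [5,-70,70],
    [8,-120,70]
  ],
  "rot": [
    [0,0,0],
    [0,0,0],
    [0,0,0],
    [0,0,-0.01],
    [0,0,-0.02]
  ]
}}

```text
time: 8.4
tool_pos: [436.1, 41.9, 116.3]
tcp_rot: [179.9, 0.0, 84.9]
ft_force: [0.1, -0.4, -2.9]
finger_gap: 29.8
```

Request:
{"name": "send_rows", "arguments": {
  "dp": [
    [4,-55,0],
    [8,-110,0],
    [12,-165,0],
    [16,-220,0],
    [20,-275,0]
  ],
  "rot": [
    [0,0,-0.006],
    [0,0,-0.006],
    [0,0,-0.006],
    [0,0,-0.006],
    [0,0,-0.006]
  ]
}}

```text
time: 9.02
tool_pos: [455.5, -234.0, 115.8]
tcp_rot: [180.0, 0.0, 84.4]
ft_force: [1.0, 0.6, -2.5]
finger_gap: 29.3
```

Request:
{"name": "send_rows", "arguments": {
  "dp": [
    [2,-40,0],
    [2.5,-51,-20],
    [2.5,-51,-40],
    [2.5,-51,-49],
    [2.5,-51,-49]
  ],
  "rot": [
    [0,0,0],
    [0,0,0],
    [0,0,0],
    [0,0,0],
    [0,0,0]
  ]
}}

```text
time: 9.65
tool_pos: [457.7, -282.5, 65.8]
tcp_rot: [-179.9, -0.0, 84.5]
ft_force: [-0.1, -0.1, -3.6]
finger_gap: 29.5
```

```bash
cat > ch.py <<'E'
import sys
from fit import *
def chk(fn,y):
    snap('wrist',fn); s=r.sense(); print(s['time'],s['tool_pos'],s['tcp_rot'],s['finger_gap'],s['ft_force'])
    x=np.load('rack.npy');c,s_=np.cos(x[2]),np.sin(x[2])
    print('rack frame tcp', c*(s['tool_pos'][0]-x[0])+s_*(s['tool_pos'][1]-x[1]), -s_*(s['tool_pos'][0]-x[0])+c*(s['tool_pos'][1]-x[1]), 'yaw',s['tcp_rot'][2]-90-np.degrees(x[2]))
    for Y in (-84,-60,-12,12,60,84,132,156): print(Y,np.round(proj(fn,[x[0]+c*-28-s_*Y,x[1]+s_*-28+c*Y,32]),1))
chk(sys.argv[1],0)
E
python3 ch.py w6
```

```text
9.7 [ 458.30137093 -282.82470683   66.65686313] [-1.79999892e+02  3.84457333e-03  8.44811454e+01] 29.47391081232525 [-0.29996193 -0.49571824 -1.6747277 ]
rack frame tcp -125.07213294760271 -107.76191405075242 yaw 0.0835396193797715
-84 [285.1 361. ]
-60 [320.9 361.2]
-12 [392.8 361.8]
12 [429.1 362.2]
60 [502.4 363.3]
84 [539.6 364. ]
132 [615.3 365.6]
156 [654.  366.6]
```

View pics/w6.png

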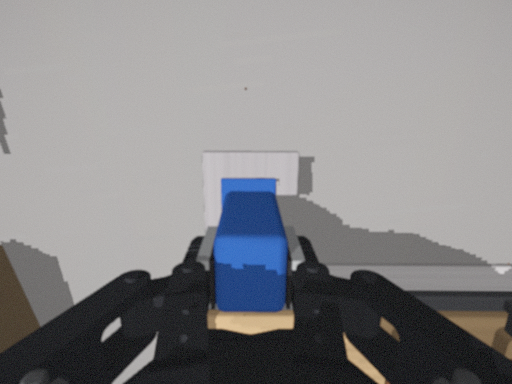

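```bash
cat > pl.py <<'E'
import sys
from h import *
fn=sys.argv[1]; z=float(sys.argv[2]); a=list(map(float,sys.argv[3:]))
x=np.load('rack.npy');c,s=np.cos(x[2]),np.sin(x[2])
for i in range(0,len(a),2):
    p=pz(fn,a[i],a[i+1],z)-np.array([x[0],x[1],0]); print(np.round([c*p[0]+s*p[1],-s*p[0]+c*p[1]],1))
E
python3 -c "
from h import *
crop('w6',190,140,312,240,'w6c')"
python3 pl.py w6 24 203 152 298 152
```

```text
scale 6.0
[-168.2 -134.6]
[-168.2  -80.4]
```

View pics/w6c.png

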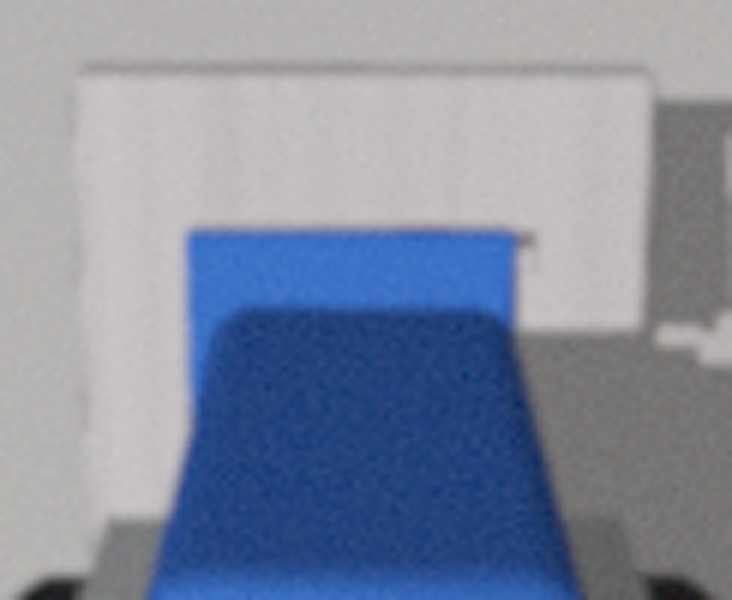

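Request:
{"name": "send_rows", "arguments": {
  "dp": [
    [14.9,-1.5,-1],
    [29.9,-2.9,-1],
    [44.8,-4.4,-1],
    [59.7,-5.9,-1],
    [69.7,-6.8,-1]
  ],
  "rot": [
    [0,0,0],
    [0,0,0],
    [0,0,0],
    [0,0,0],
    [0,0,0]
  ]
}}

```text
time: 10.32
tool_pos: [529.2, -290.0, 66.6]
tcp_rot: [179.9, 0.1, 84.5]
ft_force: [-0.8, -0.5, -2.4]
finger_gap: 29.4
```

```bash
python3 ch.py w7
```

```text
10.375 [ 530.02349108 -290.06998483   66.63545049] [1.79855803e+02 5.81140205e-02 8.44922153e+01] 29.53371218174098 [-0.51869777  0.20728298 -2.44189622]
rack frame tcp -52.9852897613838 -107.97074846657446 yaw 0.09460954678402178
-84 [289.8 264.9]
-60 [329.2 265. ]
-12 [408.5 265.5]
12 [448.7 265.8]
60 [530.1 266.6]
84 [571.5 267.1]
132 [656.3 268.1]
156 [699.8 268.8]
```

View pics/w7.png

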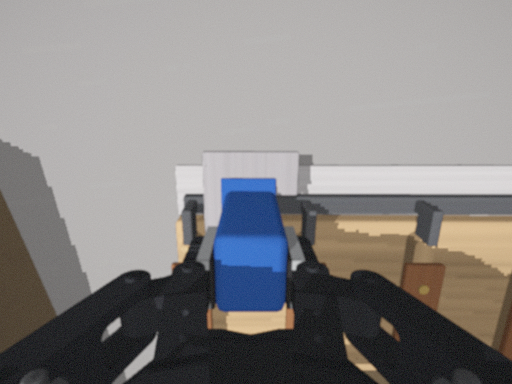

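Request:
{"name": "send_rows", "arguments": {
  "dp": [
    [14.9,-1.9,0],
    [29.9,-3.4,0],
    [44.8,-4.8,0],
    [50.8,-5.3,0],
    [54.8,-5.7,0]
  ],
  "rot": [
    [0,0,0],
    [0,0,0],
    [0,0,0],
    [0,0,0],
    [0,0,0]
  ]
}}

```text
time: 11.0
tool_pos: [582.7, -295.5, 65.4]
tcp_rot: [-180.0, 0.0, 84.5]
ft_force: [-0.3, 0.2, -3.3]
finger_gap: 29.5
```

Request:
{"name": "send_rows", "arguments": {
  "dp": [
    [2,-0.2,-1],
    [4,-0.4,-1],
    [6,-0.6,-1],
    [8,-0.8,-1],
    [8,-0.8,-1]
  ],
  "rot": [
    [0,0,0],
    [0,0,0],
    [0,0,0],
    [0,0,0],
    [0,0,0]
  ]
}}

```text
time: 11.62
tool_pos: [590.3, -296.3, 64.2]
tcp_rot: [-179.9, -0.0, 84.5]
ft_force: [-1.5, -0.2, -2.0]
finger_gap: 29.5
```

```bash
python3 ch.py w8
```

```text
11.675 [ 590.30693747 -296.33101432   64.15604073] [-1.79950523e+02 -3.67134205e-03  8.44531448e+01] 29.652189174926768 [-3.16766456 -0.18392223 -1.35834315]
rack frame tcp 7.621431774607425 -108.31673047973412 yaw 0.0555390690030686
-84 [295.1 167.5]
-60 [339.2 167.5]
-12 [428.1 167.6]
12 [473.1 167.5]
60 [564.8 167.5]
84 [611.6 167.4]
132 [707.9 167.3]
156 [757.6 167.2]
```

View pics/w8.png

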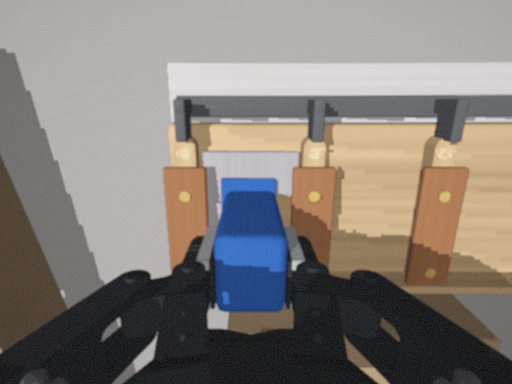

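Request:
{"name": "send_rows", "arguments": {
  "dp": [
    [2,-0.2,-0.5],
    [4,-0.4,-1],
    [5,-0.5,-1],
    [5,-0.5,-1]
  ],
  "rot": [
    [0,0,0],
    [0,0,0],
    [0,0,0],
    [0,0,0]
  ]
}}

```text
time: 12.18
tool_pos: [591.9, -296.7, 64.3]
tcp_rot: [-179.5, -0.0, 84.4]
ft_force: [-26.4, 5.7, 20.0]
finger_gap: 29.3
```

Request:
{"name": "send_rows", "arguments": {
  "dp": [
    [-3,0.3,1],
    [-3,0.3,1]
  ],
  "rot": [
    [0,0,0],
    [0,0,0]
  ]
}}

```text
time: 12.42
tool_pos: [591.3, -296.6, 64.2]
tcp_rot: [-179.9, -0.0, 84.4]
ft_force: [-9.4, 1.5, 3.7]
finger_gap: 29.1
```

Request:
{"name": "send_rows", "arguments": {
  "dp": [
    [0,0,0],
    [0,0,0],
    [0,0,0],
    [0,0,30],
    [0,0,60]
  ],
  "rot": [
    [0,0,0],
    [0,0,0],
    [0,0,0],
    [0,0,0],
    [0,0,0]
  ],
  "jaw": 46
}}

```text
time: 13.05
tool_pos: [592.6, -296.3, 124.7]
tcp_rot: [-180.0, -0.0, 84.5]
ft_force: [0.8, -0.5, 0.4]
finger_gap: 45.8
```

Request:
{"name": "send_rows", "arguments": {
  "dp": [
    [-10,30,40],
    [-20,80,60],
    [-20,130,70],
    [-20,180,80],
    [-20,230,80]
  ],
  "rot": [
    [0,0,0],
    [0,0,0],
    [0,0,0],
    [0,0,0],
    [0,0,0]
  ],
  "jaw": 60
}}

```text
time: 13.68
tool_pos: [573.5, -65.1, 206.1]
tcp_rot: [179.8, 0.0, 84.4]
ft_force: [1.3, 0.0, -0.0]
finger_gap: 59.8
```

```bash
python3 ch.py w9
```

```text
13.725 [573.16384798 -59.18908125 205.46824013] [179.89072214  -0.2000608   84.62175506] 60.39573736997071 [ 1.36654234  3.40198034 -0.03041404]
rack frame tcp -32.59063034924729 126.01886646482825 yaw 0.22414928913846044
-84 [ 51.4 173.4]
-60 [ 75.1 173.5]
-12 [122.2 173.6]
12 [145.6 173.6]
60 [192.2 173.7]
84 [215.4 173.7]
132 [261.9 173.8]
156 [285.1 173.8]
```

View pics/w9.png

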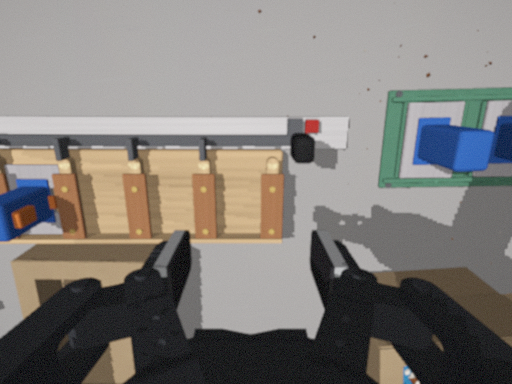

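Request:
{"name": "send_rows", "arguments": {
  "dp": [
    [-2,50,0],
    [-4,100,0],
    [-8,150,-20],
    [-8,195,-50],
    [-8,195,-54]
  ],
  "rot": [
    [0,0,0.01],
    [0,0,0.018],
    [0,0,0.018],
    [0,0,0.018],
    [0,0,0.018]
  ],
  "jaw": 56
}}

```text
time: 14.35
tool_pos: [562.9, 131.3, 147.7]
tcp_rot: [-179.8, -0.0, 85.7]
ft_force: [0.8, -0.6, 0.2]
finger_gap: 56.2
```

Request:
{"name": "send_rows", "arguments": {
  "dp": [
    [0,0,0],
    [0,0,0]
  ],
  "rot": [
    [0,0,0],
    [0,0,0]
  ]
}}

```text
time: 14.6
tool_pos: [565.6, 127.5, 151.5]
tcp_rot: [179.9, -0.0, 85.4]
ft_force: [0.1, 0.1, -0.5]
finger_gap: 55.9
```

```bash
cat > dk.py <<'E'
import sys
from h import *
fn=sys.argv[1]; Y0=float(sys.argv[2]); snap('wrist',fn); s=r.sense(); print(s['time'],s['tool_pos'],s['tcp_rot'],s['finger_gap'],s['ft_force'])
d=np.load('dock.npy');c,s_=np.cos(d[2]),np.sin(d[2])
print('target',d[0]-s_*Y0,d[1]+c*Y0, 'yaw err',s['tcp_rot'][2]-90-np.degrees(d[2]))
for X,Y,Z in [(-40,-28,11),(-40,28,11),(-18,-15,76),(-18,15,76),(18,15,76),(18,-15,76)]: print(X,Y,np.round(proj(fn,[d[0]+c*X-s_*(Y+Y0),d[1]+s_*X+c*(Y+Y0),Z]),1))
crop(fn,170,80,370,230,fn+'c')
E
python3 dk.py w10 -80
```

```text
14.65 [565.66561149 127.44756518 151.55000833] [ 1.79883053e+02 -1.43847242e-02  8.53995854e+01] 56.07524794252548 [-0.33953291 -0.53841525  0.71525442]
target 564.8367316525765 128.3991543492761 yaw err -0.049176586446024295
-40 -28 [219.7 134.4]
-40 28 [283.  134.4]
-18 -15 [230.1 177.1]
-18 15 [273.1 177. ]
18 15 [272.  224.6]
18 -15 [231.1 224.6]
scale 4.0
```

View pics/w10c.png

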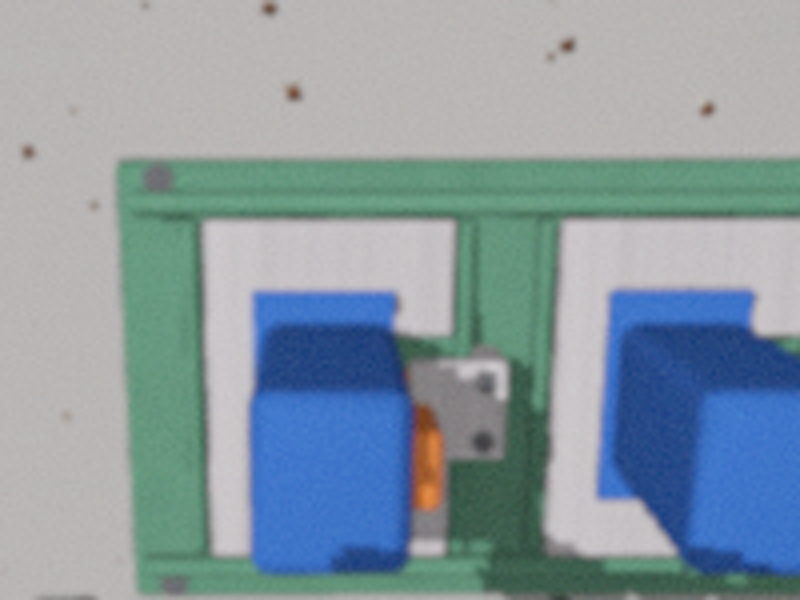

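Request:
{"name": "send_rows", "arguments": {
  "dp": [
    [0,1,-45],
    [0,1,-80],
    [0,1,-99],
    [0,1,-99],
    [0,1,-99]
  ],
  "rot": [
    [0,0,0],
    [0,0,0],
    [0,0,0],
    [0,0,0],
    [0,0,0]
  ]
}}

```text
time: 15.28
tool_pos: [566.1, 129.4, 53.1]
tcp_rot: [179.9, -0.0, 85.5]
ft_force: [-0.2, -0.8, 0.2]
finger_gap: 56.4
```

Request:
{"name": "send_rows", "arguments": {
  "dp": [
    [0,0,0],
    [0,0,0],
    [0,0,0],
    [0,0,0],
    [0,0,0]
  ],
  "rot": [
    [0,0,0],
    [0,0,0],
    [0,0,0],
    [0,0,0],
    [0,0,0]
  ],
  "jaw": 15,
  "force": 60
}}

```text
time: 15.9
tool_pos: [566.2, 129.7, 53.4]
tcp_rot: [179.8, -0.0, 85.5]
ft_force: [0.1, -1.0, 4.7]
finger_gap: 29.5
```

Request:
{"name": "send_rows", "arguments": {
  "dp": [
    [0,0,2],
    [0,0,4],
    [0,0,6]
  ],
  "rot": [
    [0,0,0],
    [0,0,0],
    [0,0,0]
  ]
}}

```text
time: 16.27
tool_pos: [564.9, 129.4, 57.3]
tcp_rot: [180.0, 0.0, 85.5]
ft_force: [3.4, -0.1, -4.7]
finger_gap: 29.2
```

Request:
{"name": "send_rows", "arguments": {
  "dp": [
    [0,0,25],
    [0,0,60],
    [-10,-10,95],
    [-30,-60,95],
    [-50,-110,95]
  ],
  "rot": [
    [0,0,0],
    [0,0,0],
    [0,0,0],
    [0,0,-0.01],
    [0,0,-0.018]
  ]
}}

```text
time: 16.9
tool_pos: [513.9, 18.8, 152.8]
tcp_rot: [180.0, 0.0, 84.5]
ft_force: [0.3, -1.1, -2.5]
finger_gap: 29.0
```

Request:
{"name": "send_rows", "arguments": {
  "dp": [
    [-15,-55,0],
    [-30,-110,0],
    [-40,-165,0],
    [-49.3,-220,-20],
    [-49.3,-231,-50]
  ],
  "rot": [
    [0,0,0],
    [0,0,0],
    [0,0,0],
    [0,0,0],
    [0,0,0]
  ]
}}

```text
time: 17.52
tool_pos: [465.0, -215.1, 103.0]
tcp_rot: [179.9, 0.1, 84.2]
ft_force: [0.1, 0.7, -2.5]
finger_gap: 29.4
```

Request:
{"name": "send_rows", "arguments": {
  "dp": [
    [0,0,-25],
    [0,0,-35],
    [0,0,-35]
  ],
  "rot": [
    [0,0,0],
    [0,0,0],
    [0,0,0]
  ]
}}

```text
time: 17.9
tool_pos: [464.8, -210.9, 66.8]
tcp_rot: [-179.9, -0.1, 84.5]
ft_force: [-0.9, 0.1, -1.4]
finger_gap: 29.3
```

```bash
python3 ch.py w11; python3 -c "
from h import *
crop('w11',190,140,312,240,'w11c')"
```

```text
17.95 [ 465.56735836 -211.23067325   67.75600212] [-1.79995351e+02 -4.54915337e-03  8.44907222e+01] 29.28872862631583 [-0.0149572   0.20207288 -2.58054192]
rack frame tcp -124.83018363254733 -35.800523859653104 yaw 0.09311643674474457
-84 [178.2 359.8]
-60 [213.9 359.7]
-12 [285.  359.8]
12 [320.7 359.9]
60 [392.3 360.5]
84 [428.3 360.9]
132 [501.3 362. ]
156 [538.4 362.7]
scale 6.0
```

View pics/w11.png

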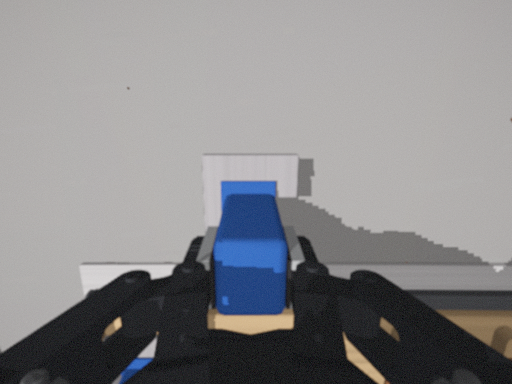

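View pics/w11c.png

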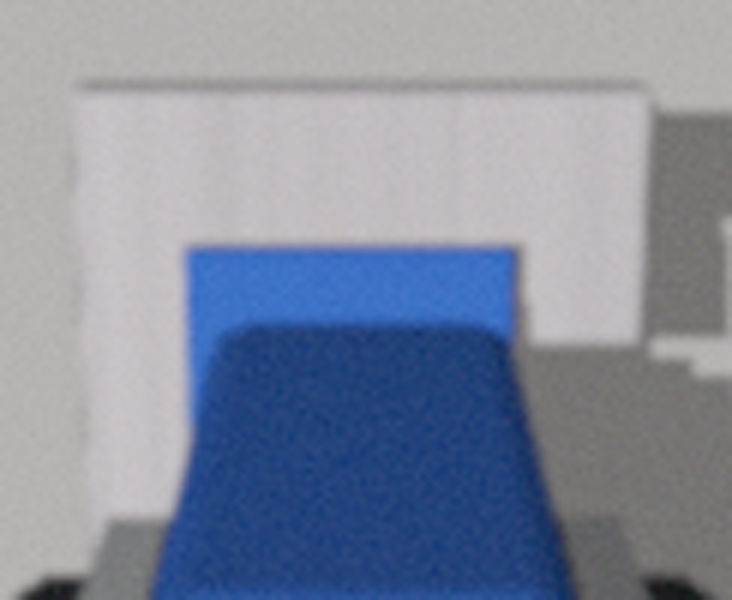

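Request:
{"name": "send_rows", "arguments": {
  "dp": [
    [14.9,-1.5,-2],
    [29.9,-2.9,-2],
    [44.8,-4.4,-2],
    [59.7,-5.9,-2],
    [69.7,-6.8,-2]
  ],
  "rot": [
    [0,0,0],
    [0,0,0],
    [0,0,0],
    [0,0,0],
    [0,0,0]
  ]
}}

```text
time: 18.58
tool_pos: [536.7, -218.5, 66.9]
tcp_rot: [179.9, 0.0, 84.5]
ft_force: [0.3, 0.1, -2.0]
finger_gap: 29.3
```

```bash
python3 ch.py w12
```

```text
18.625 [ 537.46273818 -218.53510307   66.87378726] [1.79827503e+02 5.30110555e-02 8.44943823e+01] 29.290583019385913 [-1.28770185  1.23099373 -2.33526134]
rack frame tcp -52.56513371751509 -36.05131316642962 yaw 0.09677651376596774
-84 [171.9 263.7]
-60 [211.2 263.7]
-12 [289.8 263.9]
12 [329.2 264.1]
60 [408.5 264.5]
84 [448.5 264.8]
132 [529.8 265.6]
156 [571.2 266.1]
```

View pics/w12.png

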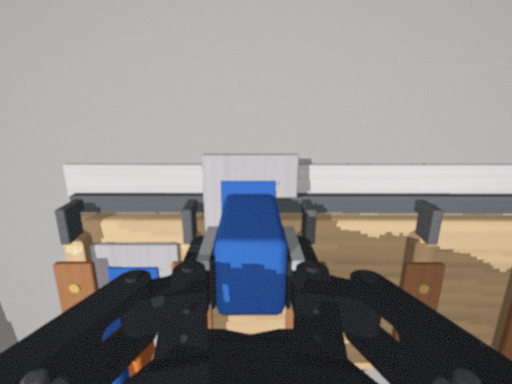

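Request:
{"name": "send_rows", "arguments": {
  "dp": [
    [14.9,-1.6,0],
    [29.9,-3.1,0],
    [44.8,-4.5,-0.5],
    [52.8,-5.3,-1],
    [57.8,-5.8,-1]
  ],
  "rot": [
    [0,0,0],
    [0,0,0],
    [0,0,0],
    [0,0,0],
    [0,0,0]
  ]
}}

```text
time: 19.25
tool_pos: [593.0, -224.0, 64.4]
tcp_rot: [-180.0, 0.0, 84.5]
ft_force: [-0.7, -0.8, -2.4]
finger_gap: 29.1
```

Request:
{"name": "send_rows", "arguments": {
  "dp": [
    [3,-0.3,-0.5],
    [6,-0.6,-1],
    [8,-0.8,-1.5],
    [10,-1,-2],
    [10,-1,-2]
  ],
  "rot": [
    [0,0,0],
    [0,0,0],
    [0,0,0],
    [0,0,0],
    [0,0,0]
  ]
}}

```text
time: 19.88
tool_pos: [596.9, -224.6, 64.2]
tcp_rot: [-179.2, -0.1, 84.4]
ft_force: [-40.7, 7.5, 37.3]
finger_gap: 29.3
```

Request:
{"name": "send_rows", "arguments": {
  "dp": [
    [-4,0.4,1.5],
    [-6,0.6,2.5],
    [-6,0.6,2.5]
  ],
  "rot": [
    [0,0,0],
    [0,0,0],
    [0,0,0]
  ]
}}

```text
time: 20.25
tool_pos: [596.0, -224.4, 64.6]
tcp_rot: [-179.9, -0.0, 84.4]
ft_force: [-6.9, 1.5, 1.7]
finger_gap: 29.0
```

Request:
{"name": "send_rows", "arguments": {
  "dp": [
    [0,0,0],
    [0,0,0],
    [0,0,0],
    [0,0,30],
    [0,0,60]
  ],
  "rot": [
    [0,0,0],
    [0,0,0],
    [0,0,0],
    [0,0,0],
    [0,0,0]
  ],
  "jaw": 46
}}

```text
time: 20.88
tool_pos: [596.8, -224.4, 125.2]
tcp_rot: [-180.0, -0.0, 84.5]
ft_force: [-0.1, 0.5, 0.5]
finger_gap: 46.1
```

Request:
{"name": "send_rows", "arguments": {
  "dp": [
    [-6,50,50],
    [-12,110,75],
    [-18,170,75],
    [-24,230,75],
    [-26.5,280,75]
  ],
  "rot": [
    [0,0,0.018],
    [0,0,0.018],
    [0,0,0.018],
    [0,0,0.018],
    [0,0,0.018]
  ],
  "jaw": 56
}}

```text
time: 21.5
tool_pos: [570.3, 57.7, 200.6]
tcp_rot: [179.9, -0.0, 85.5]
ft_force: [0.3, -0.4, -0.2]
finger_gap: 56.0
```

```bash
python3 ch.py w13; python3 -c "
from h import *
d=np.load('dock.npy');c,s=np.cos(d[2]),np.sin(d[2])
for y in (0,80):print(d[0]-s*y,d[1]+c*y)"
```

```text
21.55 [569.6140815   64.05722962 200.48145645] [179.95534441  -0.23751211  85.70644887] 56.11735598682999 [-1.65009355  3.43871076  0.66540903]
rack frame tcp -48.15529865687738 248.32992518819543 yaw 1.3088431029175576
-84 [-74.5 183.6]
-60 [-49.6 184.1]
-12 [ -0.5 185. ]
12 [ 23.7 185.4]
60 [ 71.8 186.3]
84 [ 95.6 186.8]
132 [142.8 187.6]
156 [166.3 188.1]
571.184778079569 208.14689605122493
577.5328245065615 287.89463775317375
```

View pics/w13.png

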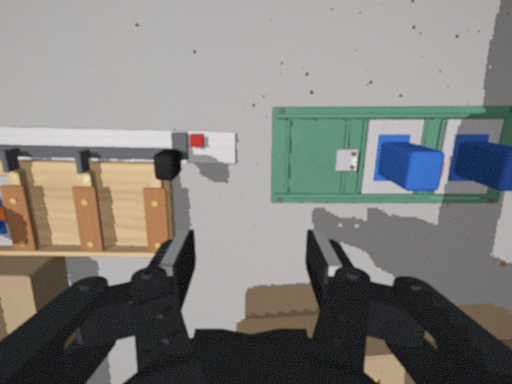

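Request:
{"name": "send_rows", "arguments": {
  "dp": [
    [0.8,55,0],
    [0.8,110,0],
    [0.8,153.5,-25],
    [0.8,153.5,-50],
    [0.8,153.5,-50]
  ],
  "rot": [
    [0,0,0],
    [0,0,0],
    [0,0,0],
    [0,0,0],
    [0,0,0]
  ]
}}

```text
time: 22.18
tool_pos: [569.6, 208.9, 147.3]
tcp_rot: [-179.8, 0.1, 85.6]
ft_force: [0.0, -0.7, -0.4]
finger_gap: 56.1
```

```bash
python3 dk.py w14 0
```

```text
22.225 [570.65252314 208.73001236 149.16949935] [-1.79898856e+02  4.35246589e-02  8.54985266e+01] 56.022198746520765 [-0.65043283 -0.43361741  0.68508247]
target 571.184778079569 208.14689605122493 yaw err 0.04976462731212816
-40 -28 [218.  138.7]
-40 28 [282.  138.8]
-18 -15 [227.9 182.6]
-18 15 [271.5 182.8]
18 15 [270.4 230.8]
18 -15 [228.9 230.7]
scale 4.0
```

View pics/w14c.png

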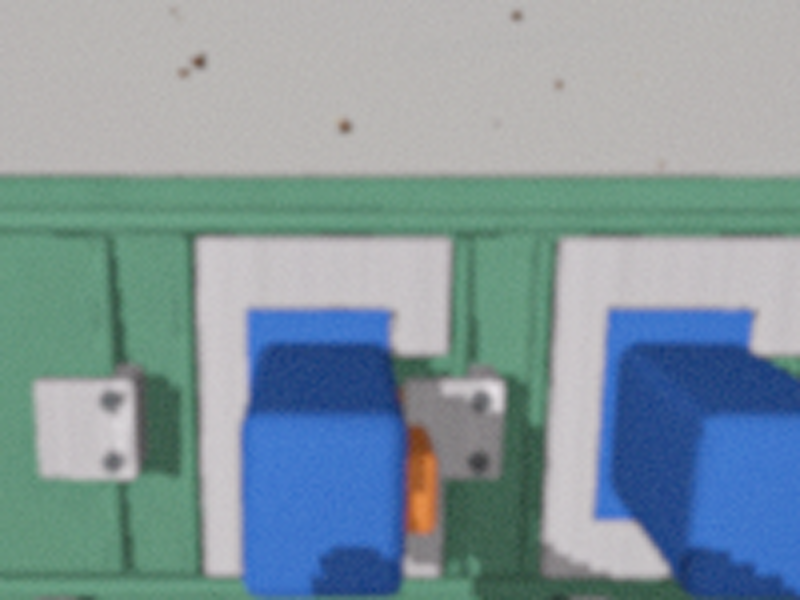

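Request:
{"name": "send_rows", "arguments": {
  "dp": [
    [0,0.3,-45],
    [0,0.3,-80],
    [0,0.3,-99],
    [0,0.3,-99],
    [0,0.3,-99]
  ],
  "rot": [
    [0,0,0],
    [0,0,0],
    [0,0,0],
    [0,0,0],
    [0,0,0]
  ]
}}

```text
time: 22.85
tool_pos: [572.7, 209.4, 53.0]
tcp_rot: [179.8, -0.1, 85.5]
ft_force: [0.8, -0.3, 0.4]
finger_gap: 55.9
```

Request:
{"name": "send_rows", "arguments": {
  "dp": [
    [0,0,0],
    [0,0,0],
    [0,0,0],
    [0,0,0],
    [0,0,0]
  ],
  "rot": [
    [0,0,0],
    [0,0,0],
    [0,0,0],
    [0,0,0],
    [0,0,0]
  ],
  "jaw": 15,
  "force": 60
}}

```text
time: 23.48
tool_pos: [572.7, 209.6, 53.0]
tcp_rot: [179.8, -0.1, 85.5]
ft_force: [-0.9, -0.4, 5.9]
finger_gap: 29.3
```

Request:
{"name": "send_rows", "arguments": {
  "dp": [
    [0,0,2],
    [0,0,4],
    [0,0,6]
  ],
  "rot": [
    [0,0,0],
    [0,0,0],
    [0,0,0]
  ]
}}

```text
time: 23.85
tool_pos: [571.4, 209.2, 56.7]
tcp_rot: [180.0, 0.0, 85.5]
ft_force: [4.1, -0.5, -5.1]
finger_gap: 29.5
```

Request:
{"name": "send_rows", "arguments": {
  "dp": [
    [0,0,25],
    [0,0,60],
    [-10,-10,95],
    [-30,-60,95],
    [-50,-110,95]
  ],
  "rot": [
    [0,0,0],
    [0,0,0],
    [0,0,0],
    [0,0,-0.01],
    [0,0,-0.018]
  ]
}}

```text
time: 24.48
tool_pos: [520.4, 98.6, 152.3]
tcp_rot: [180.0, 0.0, 84.5]
ft_force: [0.4, -1.7, -2.5]
finger_gap: 29.6
```

Request:
{"name": "send_rows", "arguments": {
  "dp": [
    [-15,-55,0],
    [-30,-110,0],
    [-40,-165,0],
    [-48.8,-220,-20],
    [-48.8,-239,-50]
  ],
  "rot": [
    [0,0,0],
    [0,0,0],
    [0,0,0],
    [0,0,0],
    [0,0,0]
  ]
}}

```text
time: 25.1
tool_pos: [472.2, -142.7, 102.5]
tcp_rot: [179.9, 0.1, 84.3]
ft_force: [0.1, -0.2, -4.0]
finger_gap: 29.3
```

Request:
{"name": "send_rows", "arguments": {
  "dp": [
    [0,0,-25],
    [0,0,-36],
    [0,0,-36]
  ],
  "rot": [
    [0,0,0],
    [0,0,0],
    [0,0,0]
  ]
}}

```text
time: 25.48
tool_pos: [471.7, -139.1, 65.2]
tcp_rot: [-179.9, -0.0, 84.5]
ft_force: [0.4, 0.2, -2.6]
finger_gap: 29.4
```

Request:
{"name": "send_rows", "arguments": {
  "dp": [
    [14.9,-1.5,0],
    [29.9,-2.9,0],
    [44.8,-4.4,0],
    [44.8,-4.4,0]
  ],
  "rot": [
    [0,0,0],
    [0,0,0],
    [0,0,0],
    [0,0,0]
  ]
}}

```text
time: 25.98
tool_pos: [518.9, -144.0, 67.5]
tcp_rot: [179.9, 0.0, 84.5]
ft_force: [-0.2, -0.8, -3.6]
finger_gap: 29.6
```

```bash
python3 ch.py w15
```

```text
26.025 [ 518.01260241 -143.92672838   66.95280386] [1.79923102e+02 2.10673848e-02 8.45124115e+01] 29.213277121147797 [-0.00340226 -0.17609562 -3.12152682]
rack frame tcp -79.20596677819977 36.30187176539198 yaw 0.11480576730988279
-84 [ 59.8 298.4]
-60 [ 98.2 298.2]
-12 [174.3 298.1]
12 [212.1 298.1]
60 [287.6 298.3]
84 [325.5 298.5]
132 [401.6 299.1]
156 [440.1 299.5]
```

View pics/w15.png

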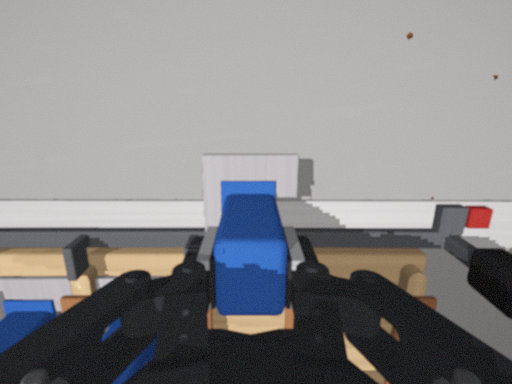

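Request:
{"name": "send_rows", "arguments": {
  "dp": [
    [14.9,-1.8,0],
    [29.9,-3.2,0],
    [44.8,-4.7,0],
    [59.7,-6.2,0],
    [72,-7.4,0]
  ],
  "rot": [
    [0,0,0],
    [0,0,0],
    [0,0,0],
    [0,0,0],
    [0,0,0]
  ]
}}

```text
time: 26.65
tool_pos: [589.4, -151.4, 66.2]
tcp_rot: [180.0, 0.0, 84.5]
ft_force: [-0.0, 0.2, -2.6]
finger_gap: 29.3
```

Request:
{"name": "send_rows", "arguments": {
  "dp": [
    [4,-0.4,-0.5],
    [8,-0.8,-1.5],
    [12,-1.2,-2],
    [15,-1.5,-2.5],
    [15,-1.5,-2.5]
  ],
  "rot": [
    [0,0,0],
    [0,0,0],
    [0,0,0],
    [0,0,0],
    [0,0,0]
  ]
}}

```text
time: 27.28
tool_pos: [603.1, -152.9, 63.3]
tcp_rot: [-179.8, -0.0, 84.4]
ft_force: [-5.9, 0.2, 3.1]
finger_gap: 29.3
```

Request:
{"name": "send_rows", "arguments": {
  "dp": [
    [2,-0.2,-0.5],
    [3,-0.3,-0.5],
    [3,-0.3,-0.5]
  ],
  "rot": [
    [0,0,0],
    [0,0,0],
    [0,0,0]
  ]
}}

```text
time: 27.65
tool_pos: [603.6, -153.0, 63.5]
tcp_rot: [-179.5, -0.0, 84.4]
ft_force: [-25.7, 3.7, 21.2]
finger_gap: 29.4
```

Request:
{"name": "send_rows", "arguments": {
  "dp": [
    [-2,0.2,1],
    [-3,0.3,1]
  ],
  "rot": [
    [0,0,0],
    [0,0,0]
  ]
}}

```text
time: 27.9
tool_pos: [603.0, -152.9, 63.4]
tcp_rot: [-179.9, -0.0, 84.4]
ft_force: [-2.6, 0.4, -3.2]
finger_gap: 29.3
```

Request:
{"name": "send_rows", "arguments": {
  "dp": [
    [0,0,0],
    [0,0,0],
    [0,0,0],
    [0,0,30],
    [0,0,60]
  ],
  "rot": [
    [0,0,0],
    [0,0,0],
    [0,0,0],
    [0,0,0],
    [0,0,0]
  ],
  "jaw": 46
}}

```text
time: 28.52
tool_pos: [604.1, -152.9, 124.3]
tcp_rot: [-180.0, -0.0, 84.5]
ft_force: [0.4, 0.2, -0.2]
finger_gap: 46.2
```

Request:
{"name": "send_rows", "arguments": {
  "dp": [
    [-6,50,50],
    [-12,110,75],
    [-18,170,75],
    [-24,230,75],
    [-26.5,280,75]
  ],
  "rot": [
    [0,0,0.018],
    [0,0,0.018],
    [0,0,0.018],
    [0,0,0.018],
    [0,0,0.018]
  ],
  "jaw": 56
}}

```text
time: 29.15
tool_pos: [577.6, 129.2, 199.6]
tcp_rot: [179.9, -0.0, 85.5]
ft_force: [1.7, 0.8, -0.4]
finger_gap: 56.1
```

```bash
python3 ch.py w16
```

```text
29.2 [576.63899266 135.67605029 199.49684371] [179.96122087  -0.24630581  85.71034247] 56.12722128082582 [-2.44714628  3.84705765  0.45661758]
rack frame tcp -48.15569389647631 320.292449123672 yaw 1.3127367005975765
-84 [-151.9  182.3]
-60 [-126.1  182.7]
-12 [-75.5 183.7]
12 [-50.6 184.1]
60 [ -1.3 185. ]
84 [ 23.  185.5]
132 [ 71.2 186.4]
156 [ 95.1 186.8]
```

View pics/w16.png

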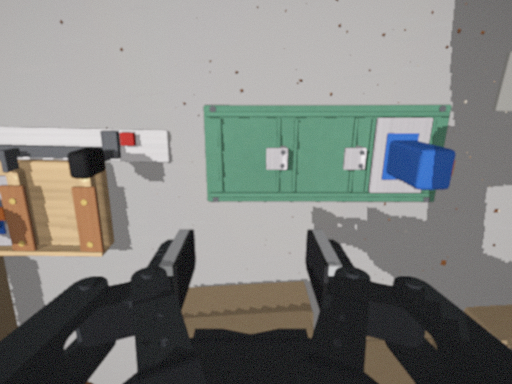

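Request:
{"name": "send_rows", "arguments": {
  "dp": [
    [0,55,0],
    [0,110,0],
    [0,162,-25],
    [0,162,-49],
    [0,162,-49]
  ],
  "rot": [
    [0,0,0],
    [0,0,0],
    [0,0,0],
    [0,0,0],
    [0,0,0]
  ]
}}

```text
time: 29.82
tool_pos: [576.0, 288.8, 147.1]
tcp_rot: [-179.8, 0.1, 85.6]
ft_force: [-0.6, -0.6, -0.0]
finger_gap: 55.8
```

```bash
python3 dk.py w17 80
```

```text
29.875 [577.14057722 288.58650044 148.99628443] [-1.79895972e+02  6.46058812e-02  8.54976864e+01] 56.10792131930971 [-0.12623197 -0.55258441  0.59905283]
target 577.5328245065615 287.89463775317375 yaw err 0.04892446528746941
-40 -28 [218.  138.6]
-40 28 [282.  138.7]
-18 -15 [227.8 182.5]
-18 15 [271.4 182.7]
18 15 [270.3 230.8]
18 -15 [228.7 230.7]
scale 4.0
```

View pics/w17c.png

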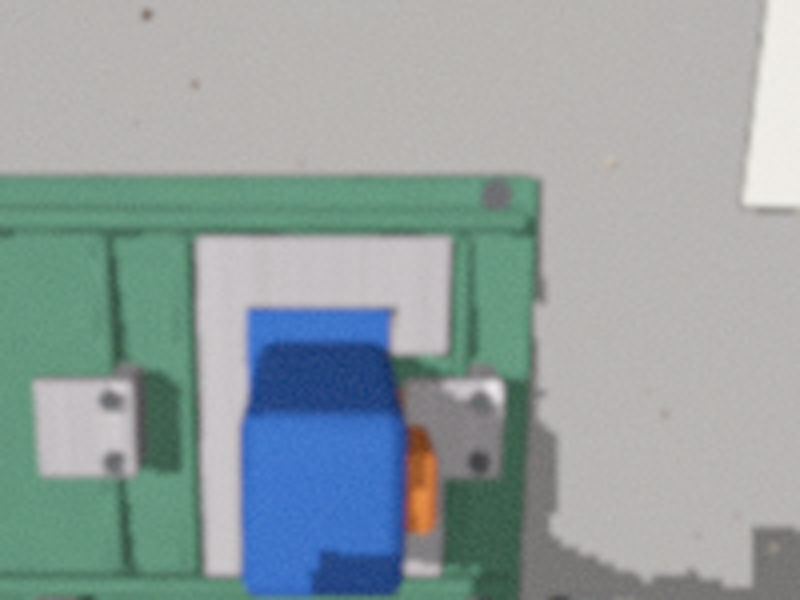

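Same alignment as the last one, so I'll repeat the sequence.

Request:
{"name": "send_rows", "arguments": {
  "dp": [
    [0,0.3,-45],
    [0,0.3,-80],
    [0,0.3,-99],
    [0,0.3,-99],
    [0,0.3,-99]
  ],
  "rot": [
    [0,0,0],
    [0,0,0],
    [0,0,0],
    [0,0,0],
    [0,0,0]
  ]
}}

```text
time: 30.5
tool_pos: [579.2, 289.6, 53.1]
tcp_rot: [179.8, -0.1, 85.5]
ft_force: [0.9, 0.6, 0.8]
finger_gap: 56.4
```

Request:
{"name": "send_rows", "arguments": {
  "dp": [
    [0,0,0],
    [0,0,0],
    [0,0,0],
    [0,0,0],
    [0,0,0]
  ],
  "rot": [
    [0,0,0],
    [0,0,0],
    [0,0,0],
    [0,0,0],
    [0,0,0]
  ],
  "jaw": 15,
  "force": 60
}}

```text
time: 31.12
tool_pos: [579.1, 289.5, 53.1]
tcp_rot: [179.8, -0.1, 85.5]
ft_force: [-0.3, -2.0, 7.2]
finger_gap: 29.1
```

Request:
{"name": "send_rows", "arguments": {
  "dp": [
    [0,0,2],
    [0,0,4],
    [0,0,6]
  ],
  "rot": [
    [0,0,0],
    [0,0,0],
    [0,0,0]
  ]
}}

```text
time: 31.5
tool_pos: [577.8, 289.2, 56.7]
tcp_rot: [180.0, 0.0, 85.5]
ft_force: [4.0, -1.0, -5.4]
finger_gap: 29.5
```

Request:
{"name": "send_rows", "arguments": {
  "dp": [
    [0,0,25],
    [0,0,60],
    [-10,-10,95],
    [-30,-60,95],
    [-50,-110,95]
  ],
  "rot": [
    [0,0,0],
    [0,0,0],
    [0,0,0],
    [0,0,-0.01],
    [0,0,-0.018]
  ]
}}

```text
time: 32.12
tool_pos: [526.9, 178.6, 152.3]
tcp_rot: [180.0, -0.0, 84.5]
ft_force: [0.6, -0.9, -2.4]
finger_gap: 29.4
```

Request:
{"name": "send_rows", "arguments": {
  "dp": [
    [-15,-55,0],
    [-30,-110,0],
    [-40,-165,0],
    [-48.3,-220,-20],
    [-48.3,-247,-50]
  ],
  "rot": [
    [0,0,0],
    [0,0,0],
    [0,0,0],
    [0,0,0],
    [0,0,0]
  ]
}}

```text
time: 32.75
tool_pos: [479.4, -70.2, 102.5]
tcp_rot: [179.9, 0.0, 84.3]
ft_force: [-0.8, 0.2, -2.9]
finger_gap: 29.6
```

Request:
{"name": "send_rows", "arguments": {
  "dp": [
    [0,0,-25],
    [0,0,-36],
    [0,0,-36]
  ],
  "rot": [
    [0,0,0],
    [0,0,0],
    [0,0,0]
  ]
}}

```text
time: 33.12
tool_pos: [478.7, -67.1, 65.2]
tcp_rot: [-179.9, -0.0, 84.5]
ft_force: [-0.8, 0.3, -2.3]
finger_gap: 29.4
```

Request:
{"name": "send_rows", "arguments": {
  "dp": [
    [14.9,-1.7,0],
    [29.9,-3.1,0],
    [44.8,-4.6,0],
    [44.8,-4.6,0]
  ],
  "rot": [
    [0,0,0],
    [0,0,0],
    [0,0,0],
    [0,0,0]
  ]
}}

```text
time: 33.62
tool_pos: [526.0, -72.0, 67.5]
tcp_rot: [179.8, 0.0, 84.5]
ft_force: [-0.8, -0.6, -3.7]
finger_gap: 29.5
```

```bash
python3 ch.py w18
```

```text
33.675 [525.01548755 -71.96054755  66.9191435 ] [1.79924218e+02 9.73451624e-03 8.45133476e+01] 29.619952313128657 [-0.29383771  0.27358949 -2.49038787]
rack frame tcp -79.26219369007512 108.60794634392688 yaw 0.11574182336125549
-84 [-58.2 299.4]
-60 [-18.6 299. ]
-12 [ 59.2 298.4]
12 [ 97.6 298.3]
60 [173.7 298.1]
84 [211.5 298.1]
132 [287.1 298.3]
156 [324.9 298.4]
```

View pics/w18.png

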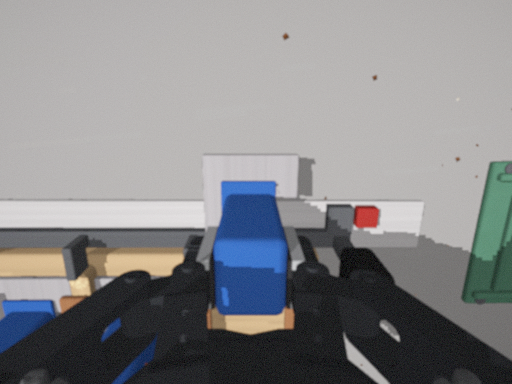

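Request:
{"name": "send_rows", "arguments": {
  "dp": [
    [14.9,-2.1,0],
    [29.9,-3.5,0],
    [44.8,-5.0,0],
    [59.7,-6.5,0],
    [72,-7.7,0]
  ],
  "rot": [
    [0,0,0],
    [0,0,0],
    [0,0,0],
    [0,0,0],
    [0,0,0]
  ]
}}

```text
time: 34.3
tool_pos: [596.5, -79.8, 66.3]
tcp_rot: [180.0, -0.0, 84.5]
ft_force: [-0.0, 0.7, -4.0]
finger_gap: 29.5
```

Request:
{"name": "send_rows", "arguments": {
  "dp": [
    [4,-0.4,-0.5],
    [8,-0.8,-1.5],
    [12,-1.2,-2],
    [16,-1.6,-2.5],
    [16,-1.6,-2.5]
  ],
  "rot": [
    [0,0,0],
    [0,0,0],
    [0,0,0],
    [0,0,0],
    [0,0,0]
  ]
}}

```text
time: 34.92
tool_pos: [610.1, -81.4, 63.4]
tcp_rot: [-179.7, -0.0, 84.5]
ft_force: [-14.2, 1.4, 8.2]
finger_gap: 29.3
```

Request:
{"name": "send_rows", "arguments": {
  "dp": [
    [2,-0.2,-0.5],
    [2,-0.2,-0.5],
    [-1,0.1,0.5],
    [-1,0.1,0.5]
  ],
  "rot": [
    [0,0,0],
    [0,0,0],
    [0,0,0],
    [0,0,0]
  ]
}}

```text
time: 35.42
tool_pos: [609.9, -81.4, 63.6]
tcp_rot: [-179.8, -0.0, 84.4]
ft_force: [-8.0, 0.6, 1.7]
finger_gap: 29.2
```

Request:
{"name": "send_rows", "arguments": {
  "dp": [
    [0,0,0],
    [0,0,0],
    [0,0,0],
    [0,0,30],
    [0,0,60]
  ],
  "rot": [
    [0,0,0],
    [0,0,0],
    [0,0,0],
    [0,0,0],
    [0,0,0]
  ],
  "jaw": 45
}}

```text
time: 36.05
tool_pos: [611.1, -81.5, 124.3]
tcp_rot: [-180.0, -0.0, 84.5]
ft_force: [0.0, 0.2, 0.1]
finger_gap: 44.8
```

Request:
{"name": "send_rows", "arguments": {
  "dp": [
    [-30,-20,50],
    [-70,-70,100],
    [-110,-110,140],
    [-110,-110,140],
    [-110,-110,140]
  ],
  "rot": [
    [0,0,0],
    [0,0,0],
    [0,0,0],
    [0,0,0],
    [0,0,0]
  ],
  "jaw": 85
}}

```text
time: 36.67
tool_pos: [501.5, -192.6, 265.3]
tcp_rot: [179.8, 0.1, 84.3]
ft_force: [0.5, 0.5, 0.1]
finger_gap: 85.1
```

```bash
python3 ch.py w19
```

```text
36.725 [ 501.46827994 -191.53411039  263.65829278] [ 1.79951956e+02 -2.02364970e-02  8.43906520e+01] 85.01261993259426 [-0.40880012 -0.72958243 -1.04809858]
rack frame tcp -91.02361607549827 -12.693236087346497 yaw -0.006953813795070651
-84 [195.7 207.6]
-60 [214.4 207.5]
-12 [252.  207.5]
12 [270.8 207.5]
60 [308.4 207.5]
84 [327.3 207.5]
132 [365.1 207.5]
156 [384.  207.5]
```

View pics/w19.png

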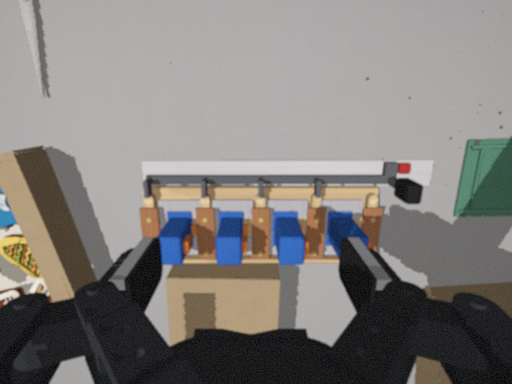

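Run:
```python
from h import *
crop('w19',140,150,430,270,'w19c')
x=np.load('rack.npy');c,s=np.cos(x[2]),np.sin(x[2])
for Y in(-108,-36,36,108):
  for X,dy,z in((-35,-28,21),(-35,24,21),(-13,0,86)):
    u,v=proj('w19',[x[0]+c*X-s*(Y+dy),x[1]+s*X+c*(Y+dy),z]); print(Y,X,((u-140)*2.759).round(),((v-150)*2.759).round())
```

```text
scale 2.7586206896551726
-108 -35 47.0 137.0
-108 -35 157.0 137.0
-108 -13 73.0 240.0
-36 -35 199.0 137.0
-36 -35 309.0 137.0
-36 -13 250.0 240.0
36 -35 351.0 137.0
36 -35 461.0 137.0
36 -13 428.0 240.0
108 -35 504.0 137.0
108 -35 614.0 137.0
108 -13 606.0 240.0
```

View pics/w19c.png

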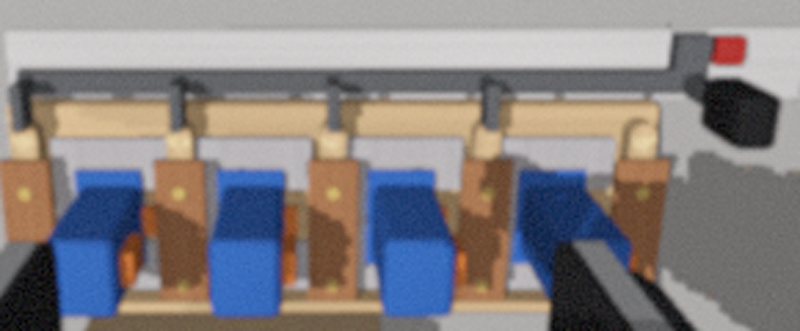

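Request:
{"name": "send_rows", "arguments": {
  "dp": [
    [10,50,0],
    [30,110,-30],
    [45,160,-70],
    [49.5,174.6,-115],
    [49.5,174.6,-134]
  ],
  "rot": [
    [0,0,0],
    [0,0,0],
    [0,0,0],
    [0,0,0],
    [0,0,0]
  ],
  "jaw": 48
}}

```text
time: 37.35
tool_pos: [547.8, -13.3, 123.9]
tcp_rot: [-179.5, -0.1, 84.7]
ft_force: [-1.1, -0.1, 0.3]
finger_gap: 48.2
```

Request:
{"name": "send_rows", "arguments": {
  "dp": [
    [0,0,0]
  ],
  "rot": [
    [0,0,0]
  ]
}}

```text
time: 37.48
tool_pos: [548.9, -16.3, 127.1]
tcp_rot: [-179.7, 0.0, 84.5]
ft_force: [-0.8, -0.1, 0.4]
finger_gap: 47.9
```

```bash
python3 ch.py w20 | head -2
```

```text
37.525 [550.40660247 -17.02950052 129.3719519 ] [-1.79909054e+02  8.73746454e-03  8.44636810e+01] 48.21177246400578 [ 0.08520706 -0.58049661  1.73511515]
rack frame tcp -59.354979267618674 165.75540000400545 yaw 0.0660752443833923
```

View pics/w20.png

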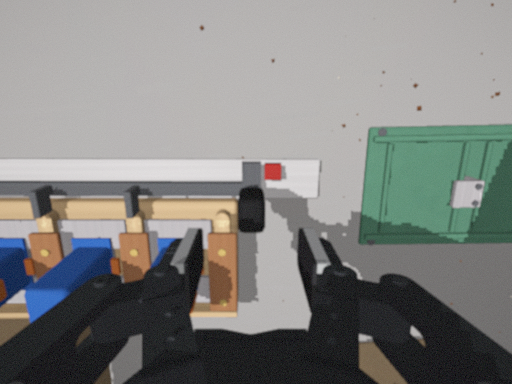

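Request:
{"name": "send_rows", "arguments": {
  "dp": [
    [0,0.5,-40],
    [0,0.5,-74],
    [0,0.5,-74]
  ],
  "rot": [
    [0,0,0],
    [0,0,0],
    [0,0,0]
  ]
}}

```text
time: 37.9
tool_pos: [549.6, -17.2, 55.1]
tcp_rot: [-179.8, 0.0, 84.4]
ft_force: [-0.1, 0.5, 0.1]
finger_gap: 48.0
```

Request:
{"name": "send_rows", "arguments": {
  "dp": [
    [0,0,0],
    [0,0,0],
    [0,0,0],
    [0,0,0]
  ],
  "rot": [
    [0,0,0],
    [0,0,0],
    [0,0,0],
    [0,0,0]
  ],
  "jaw": 5,
  "force": 40
}}

```text
time: 38.4
tool_pos: [552.9, -16.0, 58.8]
tcp_rot: [179.7, -0.0, 84.5]
ft_force: [-0.2, 4.7, 7.1]
finger_gap: 17.2
```

Request:
{"name": "send_rows", "arguments": {
  "dp": [
    [0,0,7],
    [0,0,13],
    [0,0,15],
    [0,0,15]
  ],
  "rot": [
    [0,0,0],
    [0,0,0],
    [0,0,0],
    [0,0,0]
  ]
}}

```text
time: 38.9
tool_pos: [552.8, -16.1, 72.6]
tcp_rot: [179.7, -0.0, 84.5]
ft_force: [6.6, 3.4, -4.2]
finger_gap: 16.9
```

Request:
{"name": "send_rows", "arguments": {
  "dp": [
    [0.8,8,0],
    [1.6,16,0],
    [2.5,25,0],
    [3.5,35,0],
    [3.7,38,0]
  ],
  "rot": [
    [0,0,0],
    [0,0,0],
    [0,0,0],
    [0,0,0],
    [0,0,0]
  ]
}}

```text
time: 39.52
tool_pos: [556.4, 20.0, 72.4]
tcp_rot: [179.7, 0.2, 84.5]
ft_force: [4.7, -16.9, -4.6]
finger_gap: 17.4
```

Request:
{"name": "send_rows", "arguments": {
  "dp": [
    [0,0,0],
    [0,0,-6],
    [0,0,-13],
    [0,0,-16],
    [0,0,-16]
  ],
  "rot": [
    [0,0,0],
    [0,0,0],
    [0,0,0],
    [0,0,0],
    [0,0,0]
  ]
}}

```text
time: 40.15
tool_pos: [556.6, 20.0, 58.5]
tcp_rot: [179.7, 0.1, 84.4]
ft_force: [-5.2, -5.0, 14.6]
finger_gap: 17.6
```

Request:
{"name": "send_rows", "arguments": {
  "dp": [
    [0,0,0],
    [0,0,0],
    [0,0,30],
    [0,0,80],
    [-30,0,130]
  ],
  "rot": [
    [0,0,0],
    [0,0,0],
    [0,0,0],
    [0,0,0],
    [0,0,0]
  ],
  "jaw": 45
}}

```text
time: 40.78
tool_pos: [524.7, 21.5, 186.2]
tcp_rot: [180.0, 0.0, 84.5]
ft_force: [0.0, -0.5, 1.8]
finger_gap: 45.0
```

Request:
{"name": "send_rows", "arguments": {
  "dp": [
    [-20,-50,30],
    [-40,-110,60],
    [-40,-170,80],
    [-40,-170,80],
    [-40,-170,80]
  ],
  "rot": [
    [0,0,0],
    [0,0,0],
    [0,0,0],
    [0,0,0],
    [0,0,0]
  ],
  "jaw": 85
}}

```text
time: 41.4
tool_pos: [484.3, -148.5, 264.6]
tcp_rot: [-180.0, -0.0, 84.4]
ft_force: [-0.4, 0.9, -0.3]
finger_gap: 84.7
```

```bash
python3 ch.py w21
python3 - <<'E'
from h import *
snap('top','top1')
crop('w21',100,120,450,290,'w21c'); crop('w21',290,150,410,220,'w21k')
x=np.load('rack.npy');c,s=np.cos(x[2]),np.sin(x[2])
for X,Y,z in((-35,-108,21),(-35,-36,21),(-35,36,21),(-35,108,21),(-75,186,13)):
    print(Y,np.round(proj('w21',[x[0]+c*X-s*Y,x[1]+s*X+c*Y,z]),1))
E
```

```text
41.45 [ 484.19889107 -147.60741072  264.03108159] [-1.79934819e+02 -5.28719529e-02  8.44517527e+01] 84.78239840290888 [-0.35522533  0.92823816 -0.53658288]
rack frame tcp -112.49883616199563 29.337724619821707 yaw 0.05414692152124534
-84 [163.4 223.9]
-60 [182.  223.9]
-12 [219.1 223.9]
12 [237.7 223.9]
60 [274.7 223.9]
84 [293.2 223.9]
132 [330.4 223.9]
156 [349.  223.9]
scale 2.2857142857142856
scale 6.666666666666667
-108 [147.1 215.7]
-36 [201.7 215.7]
36 [256.  215.6]
108 [310.5 215.7]
186 [370.7 184.9]
```

View pics/w21c.png

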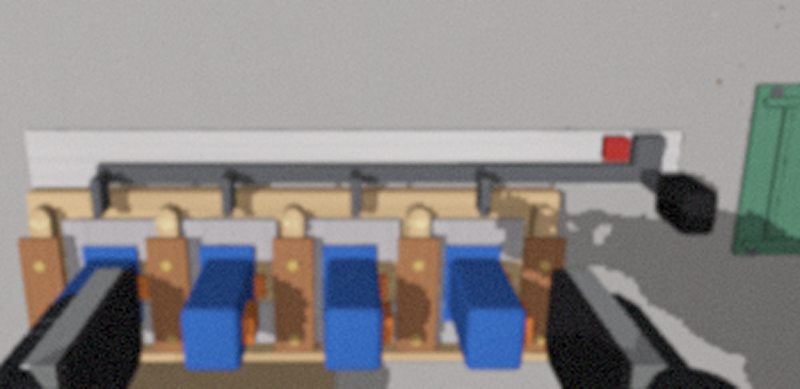

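View pics/w21k.png

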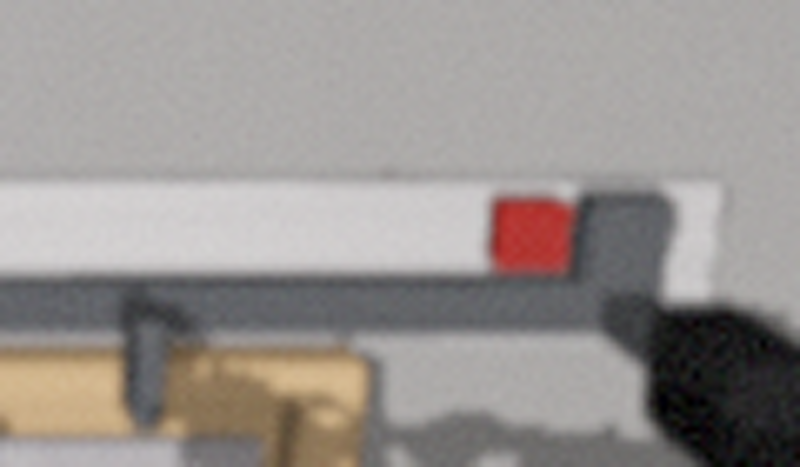

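View pics/top1.png

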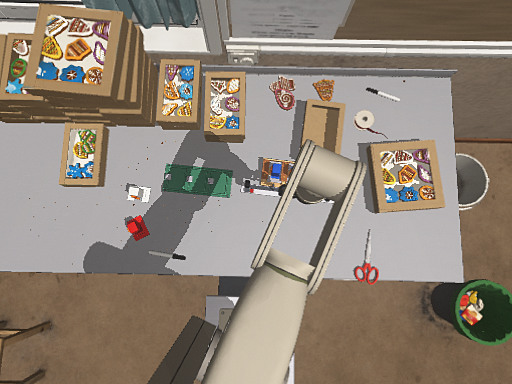

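Request:
{"name": "send_rows", "arguments": {
  "dp": [
    [8,55,0],
    [16,110,0],
    [25,169.5,-4],
    [25,169.5,-4],
    [25,169.5,-4]
  ],
  "rot": [
    [0,0,0],
    [0,0,0.01],
    [0,0,0.012],
    [0,0,0.012],
    [0,0,0.012]
  ]
}}

```text
time: 42.12
tool_pos: [508.8, 22.2, 260.0]
tcp_rot: [-179.9, 0.0, 85.3]
ft_force: [-0.0, -0.9, 0.1]
finger_gap: 85.0
```

Run:
```python
from h import *
snap('wrist','w22'); s=r.sense(); print(s['time'],s['tool_pos'],s['tcp_rot'])
crop('w22',195,160,295,235,'w22k')
P,c=cloud('w22');Q,_=cloud('w1')
for u,v in [(253,205),(253,210),(253,177),(180,189)]: print(P[v-1:v+2,u-1:u+2].reshape(-1,3).mean(0).round(1),Q[v-1:v+2,u-1:u+2].reshape(-1,3).mean(0).round(1))
```

```text
42.175 [508.97818111  21.36053307 260.23876086] [-1.79941981e+02  2.33613089e-02  8.52120657e+01]
scale 8.0
[549.1  21.7  77.1] [550.   20.3  77. ]
[555.   21.3  77.1] [555.9  19.8  76.8]
[533.8  23.5  13.9] [534.6  22.1  14.3]
[541.6 -71.7  15.7] [541.3 -72.4  18.3]
```

View pics/w22k.png

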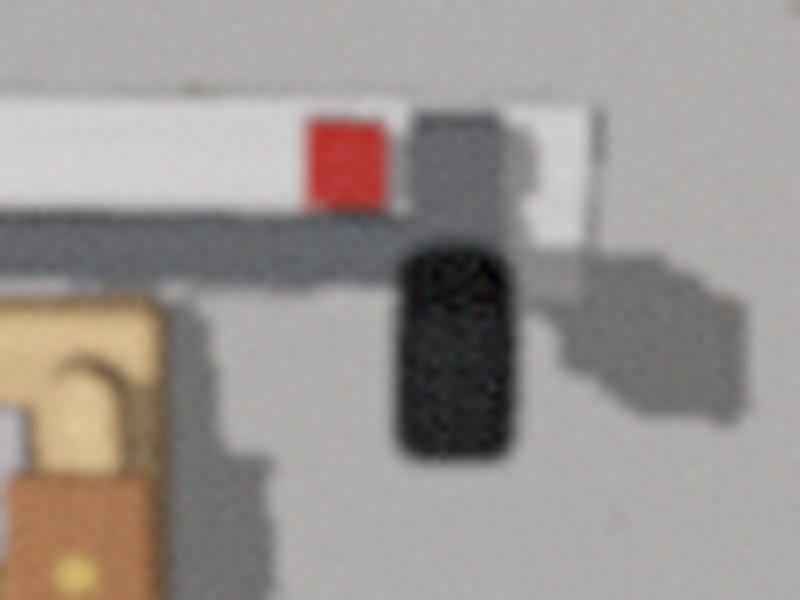

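View pics/w22.png

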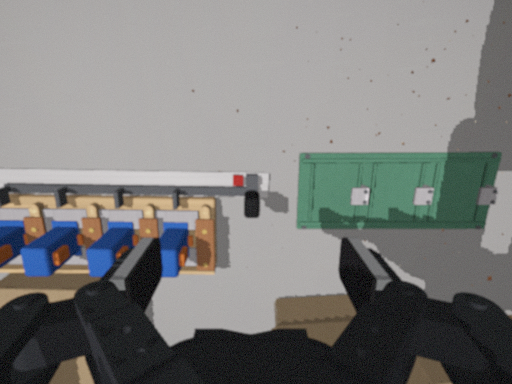

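```bash
python3 -c "
from bench import job
print(job.hand_in())"
```

```text
the job is handed in; nothing more can be done
None
```

I opened the gate, stowed all four blue smoothers (the loose one and the three clipped in the dock), closed the gate and handed the job in at about 42 s. I took each clipped smoother off with its button held in by the grip (jaws at about 29 mm), and each lifted freely. The white and red look-alikes were left alone.

- **Smoothers:** In the last wrist pictures all four stand upright. Each plate's front edge is within about one pixel (1–2 mm) of where a fully home plate should show, and each was pressed against the back stop before release.
- **Gate:** It is closed and down behind its ridge. Its foot, its knob and the 77 mm knob height match the first picture to within about 1.5 mm.
- **Bystanders:** The scissors, marker and gift box look unmoved in the last top picture. I judged this by eye, not by measurement.
- **Pressing force:** One stowing push, in the channel at y = -36 mm, reached about 41 N along the rack at the wrist (about 37 N vertically). It went through the gripped smoother and is well under the 120 N wrist limit.

None of the checks failed or disagreed, and hand-in reported no verdict.

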